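# Nest tapered sleeves loosely in a carrier and cover it

### The job

Pack the sleeve set into the aluminium carrier: take the blue sleeve out of the sloping drying rack and nest it, tapered end down, in the white receiving sleeve on the carrier, let go of it there, then nest the orange sleeve in the blue one the same way. The cones must come to rest loosely under their own weight, all the way down to where they first fit: never press or drop them in hard, or they wedge. Then lower the cover plate by its bar over all four posts until it lies flat on the shoulders; leave everything upright and released, and do not disturb the beaker, the timer or the marker.

Things in the scene. Friction and masses are not known exactly. Their poses are not given: they have to be found in the camera images.
- carrier: Fixed aluminium base, 130 (x) x 190 (y) x 8 mm, with a white receiving sleeve in its middle and four steel posts, 18 mm thick, at x +-48, y +-75 mm. Each post has a flat shoulder, diameter 22, at z = 160 mm, and above it a pin of diameter 10 with chamfered end at z = 182. Origin: centre of the underside, on the worktop; z up.
- receiver_mouth (a point): Centre of the mouth of the carrier's white receiving sleeve, 60 mm above the worktop; axes as the carrier's. Outside diameter 68 mm here, 84 at its foot. Conical bore, open upward: diameter 51 mm at the mouth, 0.5 mm less per mm of depth. More than 25 N on the blue sleeve in it wedges the two.
- shoulders (a point): Point on the carrier's centre line at the height of the post shoulders, 160 mm above its underside; axes as the carrier's. The cover's underside ends here.
- rack: Fixed rack, 100 x 220 mm: a white plate sloping 35 deg, its top face looking up and to the rack's -x (the robot's side). Two 57 mm holes hold the sleeves, axes 35 deg from vertical, tops leaning to -x. Either sleeve may be in either hole. Origin: centre of the underside; z up; hole centres on the top face at x 0, y +-55, z 75 mm.
- sleeve_mid: Loose blue tapered sleeve of slick polymer, 88 mm long, 0.12 kg. Origin: centre of the narrow end; z along the axis to the wide end. Cone: diameter 30 mm at z = 0 to 55 at z = 50. Straight grip collar, diameter 64, z = 50 to 88; its lower face rests on the rack. Nested in the white sleeve, its origin rests about 42 mm below that mouth, 8 mm gap under the collar.
- sleeve_mid_top (a point): Centre of the mouth (wide end, z = 88 mm) of the blue sleeve; axes as the sleeve's. Conical bore from here: diameter 46 mm, 0.5 mm less per mm of depth, for at least 46 mm. More than 25 N on the orange sleeve in it wedges the two.
- sleeve_small: Loose orange tapered sleeve, slick polymer, 88 mm long, 0.12 kg. Origin: centre of the narrow end; z to the wide end. Cone: diameter 25 mm at z = 0 to 48.5 at z = 47; boss of 55 to z = 50; lip of 64, z = 50 to 54, resting on the rack; grip collar, diameter 52, z = 54 to 88. Nested in the blue sleeve, its origin rests about 42 mm below that mouth, 8 mm gap under the lip.
- cover: Loose aluminium plate, 124 (x) x 180 (y) x 6 mm, about 0.3 kg, lying flat on a 20 mm high grey block. Origin: centre of the underside; z up. Four 14 mm holes at x +-48, y +-75 mm for the carrier's pins, and two 30 mm vents; fits either way round. The tall instrument (its front 0.6 m ahead of the robot) stands near the way to the carrier.
- cover_handle (a point): Centre of the cover's black bar handle, 51 mm above its underside; axes as the cover's. The bar runs along x, 96 mm long, 14 x 14 mm, 38 mm free below it.
- beaker: Bystander: glass beaker, 73 x 81 x 95 mm, behind the carrier. Origin: centre of its underside.
- timer: Bystander: small white timer, 70 x 62 x 21 mm, right of the carrier. Origin: centre of its underside.
- marker: Bystander: red and white marker pen, 135 mm long, 15 mm thick, lying between the rack and the sink. Origin: centre of its underside.

How it is judged:
By the outcome, as a careful person would: the job done as asked, in the order asked, and still so for the second after the job is handed in, with the robot touching nothing.
It also fails if it takes over 72 s, if anything falls off the work surface, if the arm or the gripper's body presses on something with over 40 N, if the wrist force passes 120 N, or if a joint passes its speed limit or range.

### The arm

A 6-joint arm with a two-finger parallel gripper is mounted at the origin on a cart in front of the work surface, level with it; the furniture and walls round the work are solid. World frame = base frame: x ahead of the robot, y to its left, z up, the work surface at z = 0. Lengths are in m, angles in degrees, forces in N, time in s.
With the tool pointing down it reaches from about 0.4 to 0.825 m from the base axis. Payload 7 kg.
Tool frame: the origin (TCP) lies midway between the tips of the shut fingers; the grasp point (between the pads) lies ctrl.tcp_to_grasp behind it (ctrl.tcp_to_grasp is the distance from the TCP to the grasp point, in m); y points along the fingers, z is the direction in which the jaws open and shut, and the axes are right-handed (so a half turn about y gives the same grasp; the last joint's range is limited). The gripper opens to 88 mm and grips with 3 to 60 N. Pads are 19 mm wide; open, the fingers measure 130 mm over their backs; the gripper's body (78 mm by 193 mm) begins 47 mm behind the grasp point.
Start: joints at [88.814, 20.546, 0.682, 0, -70.136, -16.507], TCP at [0.205, 0.643, 0.227] pointing down, gripper open.
Joint ranges: [-176.03, 176.03], [-82.01, 121.73], [-58.28, 71.71], [-173.87, 95.51], [-174.79, -0.11], [-173.66, 173.66]. Speed limits (degrees/s): [136.94, 136.94, 172.46, 180, 180, 180].

### API

Orientations are given as [roll, pitch, yaw] about the fixed x, y, z axes, in that order (R = Rz(yaw) Ry(pitch) Rx(roll)).
In Python, from plant import ctrl, snapshot, silhouettes gives the robot as it stands.
- The arm moves only by the shell command python3 -m pendant 'ROWS'. ROWS is JSON, a list that holds one entry, the list of rows, each a list of 7 numbers: the shift along the tool's x, y, z in cm, then the turn, a rotation vector about the tool's x, y, z in degrees, then the opening, from 0 (shut) to 1 (fully open). In form: [[[x, y, z, rx, ry, rz, hand], ...]]. A call has 1 to 12 rows; each row shifts and turns the commanded pose from where the row before left it, along the tool's axes as they then stand; what a row does not reach is not made up. A row lasts 1/12 s, in which the tool goes at most 41.7 mm and 7.16 degrees, less where a joint would pass 70% of its speed; a pose out of reach is approached as far as the arm can. A call with a gripper value outside its range is refused whole. The fingers move at their own pace and stop on an object; the grip force is fixed at half the most. Time passes only in rows, so rows that do not move let the fingers close. It gives the time, the measured TCP pose, the force and the opening at its end, in the units of the state.
- ctrl.get_obs(): the state, without advancing time (a new reading comes with each control period).
- snapshot(name): name is "side" or "top" or "wrist"; returns a dict with "image" (384x512x3 uint8, red, green, blue), "camera_matrix" (3x3 intrinsics, pixels), "eye" and "orientation" of the camera in the world; the wrist camera has in their place "mount" (4x4, takes a point from camera to tool coordinates, whose origin is the TCP and whose axes are the tool frame's). Camera axes: x right, y down, z forward; pixel columns grow to the right and rows downward; lengths in m; the calibration is good to about 2 mm. A picture is of the moment at which its call begins: read the wrist's pose just before it. There is no depth.
- ctrl.close_job(): hands the job in, once; it reports no verdict.
Trained networks look in a picture, given as the dict that the camera call returned (one of the last four; its "shot" number tells which), for a name from the list of things; names that differ only in an ending like _2 or _b are one class to them, and where a whole thing is asked for, a point or a joint stands for the part that bears it (a point fixed in the world has none). Each returns a list of dicts, best first, with "confidence" (0 to 1); they miss things now and then, are a little off and sometimes report something else, mostly with a low value. They report only what shows in the picture. A call takes as long as a camera call.
- silhouettes(picture, thing): "mask" (384x512 bool, what is visible of it) and "bbox" ([left, top, width, height] in pixels, round what is visible of it).
The state is a dict: "clock": time; "joint_pos": joint angles; "qvel": joint speeds; "tau": joint torques, N m; "tool_pos": TCP position; "orientation": TCP orientation; "force": force on the tool from outside, world axes, zero at the start; "moment": the same for the moment, N m; "opening": finger opening in m.
Only numpy, scipy, OpenCV 4.12 (cv2) and the standard library are available. Lean on these libraries where they do the work, as an engineer would, in place of code of your own. Each camera call takes 0.05 s, during which the arm holds its last target.

## Working session

There is one attempt and no reset: what is moved stays moved. The work goes in short steps, Python scripts to look and compute and a shell command to move; the robot and the scene stay as the last step left them, time stands still between calls to the robot, and variables do not carry over. Pictures are saved under pics/ and viewed, and the job is handed in when it is done.

```bash
ls; mkdir -p pics; python3 - <<'E'
from plant import ctrl, snapshot, silhouettes
import cv2,numpy as np
print(ctrl.get_obs(), ctrl.tcp_to_grasp)
for n in ["side","top","wrist"]:
    s=snapshot(n); cv2.imwrite(f"pics/{n}0.png",s["image"][:,:,::-1])
    print(n,{k:(v.tolist() if hasattr(v,'tolist') else v) for k,v in s.items() if k!="image"})
E
```

```text
pics
{'clock': 0.0, 'joint_pos': array([ 8.88124936e+01,  2.05894353e+01,  6.32122448e-01, -2.06754552e-02,
       -7.01341419e+01, -1.65075505e+01]), 'qvel': array([-0.0222075 ,  0.01601935,  0.10198884, -0.10141748, -0.10743867,
       -0.07276405]), 'tau': array([ 9.08765778e-04, -5.82712841e+01,  2.93042529e+01,  6.99683368e+00,
        6.95352210e-03, -1.65289262e-04]), 'tool_pos': array([0.20503293, 0.64258539, 0.22563096]), 'orientation': array([-8.99067917e+01,  7.35362046e-03,  1.62297908e+02]), 'force': array([ 0.01891976, -0.25651655,  0.16211211]), 'moment': array([ 0.03532103, -0.04755596,  0.02224253]), 'opening': 0.08783845850027486} 0.0188
side {'camera_matrix': [[375.34824681427716, 0.0, 253.66735171010922], [0.0, 375.34824681427716, 191.681335386263], [0.0, 0.0, 1.0]], 'eye': [0.5497384395816657, 0.915653612752539, 0.7859272683392511], 'orientation': [-122.9888445685218, -1.1082667967143127, -177.00152990141683], 'shot': 1}
top {'camera_matrix': [[423.0579636853768, 0.0, 253.87811965478664], [0.0, 423.0579636853768, 189.0254237792291], [0.0, 0.0, 1.0]], 'eye': [0.3974610386233316, -0.10646124909982889, 1.5515136036884964], 'orientation': [-172.66751127058328, -0.9559411815058818, -91.53313874725451], 'shot': 2}
wrist {'camera_matrix': [[324.93977305424346, 0.0, 252.94608780383905], [0.0, 324.93977305424346, 186.1084103713731], [0.0, 0.0, 1.0]], 'mount': [[0.0009008885760540296, 0.9586209877623502, 0.2846840182049381, -0.07796435960701112], [-0.0006325406386666786, -0.2846835305083072, 0.9586213472219706, -0.15881343843204687], [0.9999993941458735, -0.001043685231167295, 0.0003498985914127483, -0.0016462416805951285], [0.0, 0.0, 0.0, 1.0]], 'shot': 3}
```

View pics/side0.png

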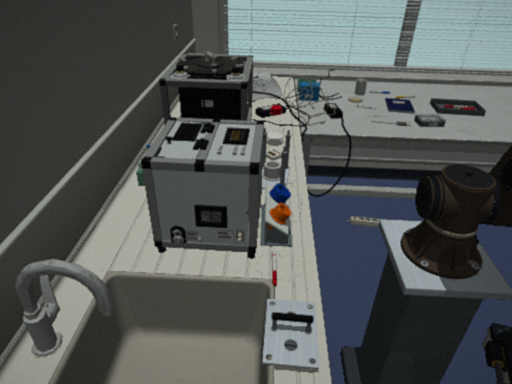

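View pics/top0.png

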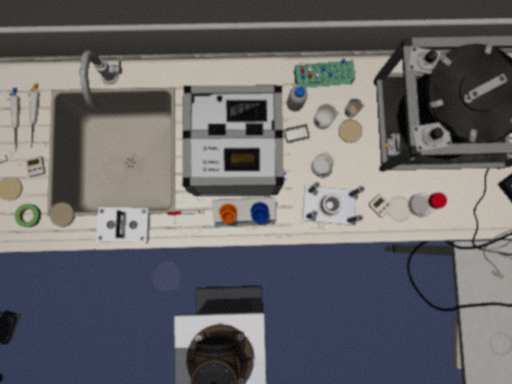

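View pics/wrist0.png

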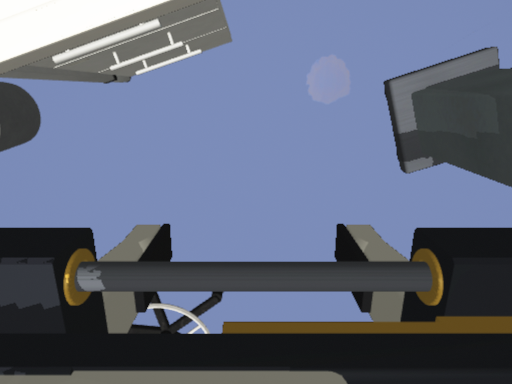

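```bash
cat > h.py <<'E'
from plant import ctrl, snapshot, silhouettes
import cv2,numpy as np
from scipy.spatial.transform import Rotation as Ro
from scipy.optimize import least_squares
def Rm(o): return Ro.from_euler('xyz',o,degrees=True).as_matrix()
def pose():
    o=ctrl.get_obs(); return np.array(o['tool_pos']),Rm(o['orientation'])
def snap(n,save=None):
    p,R=pose(); s=snapshot(n)
    if 'mount' in s:
        T=np.eye(4);T[:3,:3]=R;T[:3,3]=p
        M=T@np.array(s['mount']); s['R']=M[:3,:3]; s['t']=M[:3,3]
    else:
        s['R']=Rm(s['orientation']); s['t']=np.array(s['eye'])
    s['K']=np.array(s['camera_matrix'])
    if save: cv2.imwrite(f'pics/{save}.png',s['image'][:,:,::-1])
    return s
def proj(s,P):
    P=np.atleast_2d(P); c=(P-s['t'])@s['R']; u=c@s['K'].T
    return u[:,:2]/u[:,2:]
def unproj(s,uv,z):
    uv=np.atleast_2d(uv); d=np.c_[uv,np.ones(len(uv))]@np.linalg.inv(s['K']).T@s['R'].T
    k=(z-s['t'][2])/d[:,2]; return s['t']+k[:,None]*d
def go(tp,tR):
    """tool-frame shift (cm) and rotvec (deg) from measured pose to target"""
    p,R=pose(); d=R.T@(np.array(tp)-p)*100
    return d.round(2), np.degrees(Ro.from_matrix(R.T@tR).as_rotvec()).round(2)
E
python3 - <<'E'
from h import *
for cam in ['top','side']:
    s=snap(cam)
    for n in ['carrier','rack','sleeve_mid','sleeve_small','cover','beaker','timer','marker','cover_handle']:
        for r in silhouettes(s,n)[:2]:
            m=r['mask']; ys,xs=np.nonzero(m); c=(xs.mean(),ys.mean())
            print(cam,n,round(r['confidence'],2),np.round(r['bbox']).tolist(),np.round(c,1),m.sum(),unproj(s,c,0).round(3)[0], unproj(s,c,0.06).round(3)[0])
E
```

```text
top carrier 0.88 [302.0, 184.0, 63.0, 43.0] [329.8 204.7] 1932 [ 0.531 -0.416  0.   ] [ 0.526 -0.404  0.06 ]
top carrier 0.21 [312.0, 151.0, 26.0, 24.0] [322.3 163.7] 442 [ 0.685 -0.396  0.   ] [ 0.674 -0.385  0.06 ]
top rack 0.88 [212.0, 198.0, 67.0, 26.0] [241.9 210.9] 1037 [ 0.516 -0.091  0.   ] [ 0.512 -0.092  0.06 ]
top rack 0.27 [310.0, 148.0, 28.0, 25.0] [322.  163.9] 387 [ 0.685 -0.395  0.   ] [ 0.674 -0.384  0.06 ]
top sleeve_mid 0.53 [252.0, 202.0, 16.0, 22.0] [259.  212.9] 345 [ 0.508 -0.154  0.   ] [ 0.503 -0.152  0.06 ]
top sleeve_small 0.74 [301.0, 186.0, 63.0, 40.0] [330.  204.7] 1886 [ 0.531 -0.417  0.   ] [ 0.526 -0.405  0.06 ]
top sleeve_small 0.56 [218.0, 202.0, 16.0, 23.0] [227.1 213.3] 314 [ 0.509 -0.037  0.   ] [ 0.505 -0.04   0.06 ]
top cover 0.78 [95.0, 209.0, 52.0, 33.0] [121.4 224.9] 1690 [0.476 0.348 0.   ] [0.473 0.33  0.06 ]
top beaker 0.83 [309.0, 151.0, 29.0, 25.0] [322.1 163.9] 459 [ 0.685 -0.395  0.   ] [ 0.674 -0.384  0.06 ]
top timer 0.87 [368.0, 195.0, 22.0, 22.0] [379.2 205.7] 312 [ 0.523 -0.599  0.   ] [ 0.518 -0.58   0.06 ]
top marker 0.55 [310.
[... 670 characters left out ...]
0, 24.0] [279.5 214. ] 319 [ 0.499 -0.157  0.   ] [ 0.503 -0.075  0.06 ]
side cover 0.83 [264.0, 300.0, 57.0, 70.0] [290.6 333.4] 3355 [0.475 0.332 0.   ] [0.481 0.376 0.06 ]
side timer 0.63 [263.0, 300.0, 55.0, 68.0] [290.7 333.7] 3356 [0.475 0.333 0.   ] [0.481 0.377 0.06 ]
side timer 0.53 [265.0, 148.0, 18.0, 12.0] [273.5 153.6] 147 [ 0.524 -0.621  0.   ] [ 0.526 -0.503  0.06 ]
side marker 0.5 [272.0, 254.0, 7.0, 30.0] [273.8 269.6] 121 [0.518 0.118 0.   ] [0.52  0.179 0.06 ]
side marker 0.25 [271.0, 184.0, 19.0, 21.0] [279.7 193.3] 314 [ 0.498 -0.291  0.   ] [ 0.502 -0.199  0.06 ]
side cover_handle 0.72 [261.0, 303.0, 58.0, 65.0] [290.3 333.8] 3486 [0.476 0.333 0.   ] [0.481 0.377 0.06 ]
```

```bash
python3 -m pendant '[[[0,-2.5,0,0,-6,0,1],[0,-2.5,0,0,-6,0,1],[0,-2.5,0,0,-6,0,1],[-2.4,0,3.0,0,0,0,1],[-2.4,0,3.0,0,0,0,1],[-2.4,0,3.0,0,0,0,1],[-2.4,0,3.0,0,0,0,1],[-2.4,0,3.0,0,0,0,1],[-2.4,0,3.0,0,0,0,1],[-2.4,0,3.0,0,0,0,1],[-2.4,0,3.0,0,0,0,1],[-2.4,0,3.0,0,0,0,1]]]'
```

```text
clock: 2.15
tool_pos: [0.4234, 0.3726, 0.302]
orientation: [-90.0, 0.0, -179.7]
force: [1.1, 0.9, 0.0]
opening: 0.0876
```

```bash
python3 - <<'E'
from h import *
s=snap('wrist','w1'); print(go([0.5,-0.09,0.30],Rm([-90,0,180]))); print(ctrl.get_obs()['joint_pos'].round(1))
E
```

```text
(array([-7.23,  0.27, 45.85]), array([-0.05,  0.19, -0.05]))
[ 60.8   7.7  -6.7   0.1 -75.7  29.4]
```

```bash
python3 -m pendant '[[[-0.6,0,3.8,0,0,0,1],[-0.6,0,3.8,0,0,0,1],[-0.6,0,3.8,0,0,0,1],[-0.6,0,3.8,0,0,0,1],[-0.6,0,3.8,0,0,0,1],[-0.6,0,3.8,0,0,0,1],[-0.6,0,3.8,0,0,0,1],[-0.6,0,3.8,0,0,0,1],[-0.6,0,3.8,0,0,0,1],[-0.6,0,3.8,0,0,0,1],[-0.6,0,3.8,0,0,0,1],[-0.6,0,3.8,0,0,0,1]]]'
python3 - <<'E'
from h import *
print(ctrl.get_obs()['joint_pos'].round(1),ctrl.get_obs()['tool_pos'])
s=snap('wrist','w2')
E
```

```text
clock: 3.2
tool_pos: [0.4969, -0.0833, 0.302]
orientation: [-90.0, 0.1, -179.7]
force: [1.4, 0.8, 0.4]
opening: 0.0874
[ 12.9   1.7 -13.3   0.  -74.9  77.5] [ 0.49692901 -0.08328089  0.30204318]
```

View pics/w1.png

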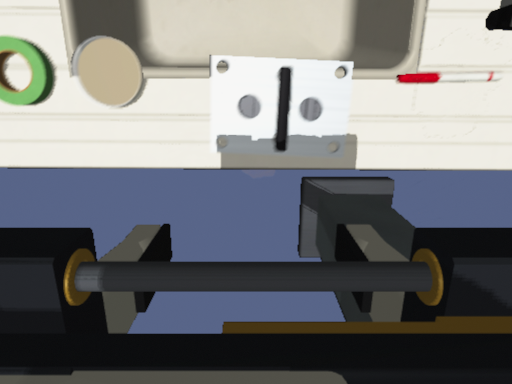

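View pics/w2.png

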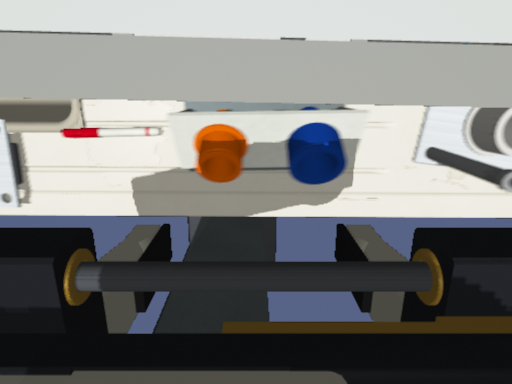

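```bash
cat >> h.py <<'E'
from scipy.optimize import minimize
A=np.linspace(0,2*np.pi,60,endpoint=False)
def circ(T,r,z):
    P=np.c_[r*np.cos(A),r*np.sin(A),np.full(60,z)]; return P@T[:3,:3].T+T[:3,3]
SH={'b':[(.032,.050,.032,.088)],'o':[(.032,.050,.032,.054),(.026,.054,.026,.088)]}
U=4
def rend(s,T,segs):
    m=np.zeros((384*U,512*U),np.uint8)
    for r0,z0,r1,z1 in segs:
        q=proj(s,np.r_[circ(T,r0,z0),circ(T,r1,z1)]).astype(np.float32)
        h=cv2.convexHull(q); cv2.fillConvexPoly(m,np.round((h+.5)*U-.5).astype(np.int32),1)
    return m
def big(m):
    n,l,st,_=cv2.connectedComponentsWithStats(m.astype(np.uint8)); k=1+np.argmax(st[1:,4]); return (l==k)
def colour(s,c):
    h=cv2.cvtColor(s['image'],cv2.COLOR_RGB2HSV).astype(int)
    if c=='b': m=(h[...,0]>105)&(h[...,0]<130)&(h[...,1]>170)&(h[...,2]>60)
    else: m=(h[...,0]<16)&(h[...,0]>4)&(h[...,1]>170)&(h[...,2]>60)
    return big(m)
def rack_sleeve(x,y,yaw,sy):
    T=np.eye(4); T[:3,:3]=Rm([0,0,yaw])@Rm([0,-35,0])
    T[:3,3]=np.array([x,y,0])+Rm([0,0,yaw])@np.array([0,sy*.055,.075])-T[:3,2]*.05
    return T
E
python3 - <<'E'
from h import *
s=dict(image=cv2.imread('pics/w2.png')[:,:,::-1].copy())
p,R=pose(); ss=snap('wrist'); s['R'],s['t'],s['K']=ss['R'],ss['t'],ss['K']
mb=cv2.resize(colour(s,'b').astype(np.uint8),None,fx=U,fy=U,interpolation=0); mo=cv2.resize(colour(s,'o').astype(np.uint8),None,fx=U,fy=U,interpolation=0)
print(mb.sum()/16,mo.sum()/16)
def cost(v,parts=False):
    c=0
    for m,k,sy in((mb,'b',-1),(mo,'o',1)):
        q=rend(s,rack_sleeve(v[0],v[1],v[2]*100,sy),SH[k]); c+=1-(q&m).sum()/(q|m).sum()
    return c
for x0 in ([.515,-.092,0],[.52,-.10,.03]):
    r=minimize(cost,x0,method='Nelder-Mead',options=dict(initial_simplex=[x0]+[list(np.array(x0)+d) for d in np.diag([.008,.008,.04])],xatol=1e-5,fatol=1e-5)); print(r.x,r.fun)
v=r.x; im=s['image'][:,:,::-1].copy()
for k,sy in(('b',-1),('o',1)):
    q=rend(s,rack_sleeve(v[0],v[1],v[2]*100,sy),SH[k]);q=cv2.resize(q,(512,384),interpolation=0)
    cs,_=cv2.findContours(q,0,1); cv2.drawContours(im,cs,-1,(0,255,0),1)
cv2.imwrite('pics/fit2.png',cv2.resize(im[80:220,120:420],None,fx=2.6,fy=2.6))
E
```

```text
2685.0 2334.0
[ 0.51354172 -0.10377002  0.01081585] 0.22964715135976665
[ 0.51351547 -0.1030442   0.0102016 ] 0.23062964523132745
```

View pics/fit2.png

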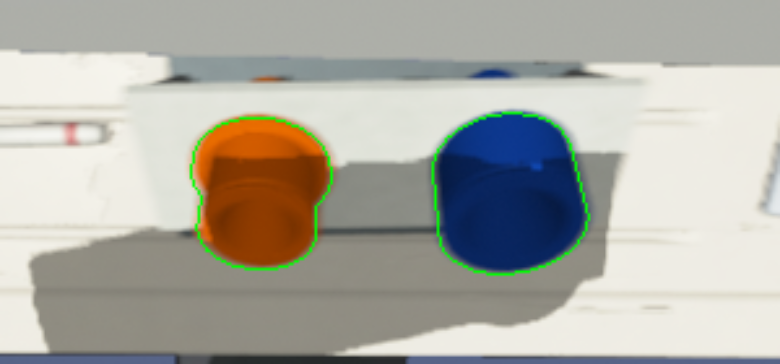

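```bash
python3 -m pendant '[[[0.1,-0.3,3.7,0,0,0,1],[0.1,-0.3,3.7,0,0,0,1],[0.1,-0.3,3.7,0,0,0,1],[0.1,-0.3,3.7,0,0,0,1],[0.1,-0.3,3.7,0,0,0,1],[0.1,-0.3,3.7,0,0,0,1],[0.1,-0.3,3.7,0,0,0,1],[0.1,-0.3,3.7,0,0,0,1],[0.1,-0.3,2,0,0,0,1],[0,0,0,0,0,0,1]]]'
python3 - <<'E'
from h import *
o=ctrl.get_obs();print(o['joint_pos'].round(1),o['tool_pos'].tolist(),o['orientation'].tolist())
s=snap('wrist','w3')
E
```

```text
clock: 4.13
tool_pos: [0.4894, -0.4008, 0.328]
orientation: [-90.0, -0.1, -179.9]
force: [0.2, 0.6, -0.6]
opening: 0.0878
[-21.6  14.    4.5   0.  -80.5 111.8] [0.489388851202837, -0.4008184746525303, 0.3279653542882862] [-89.97706878984019, -0.06742337535954396, -179.87969924957977]
```

View pics/w3.png

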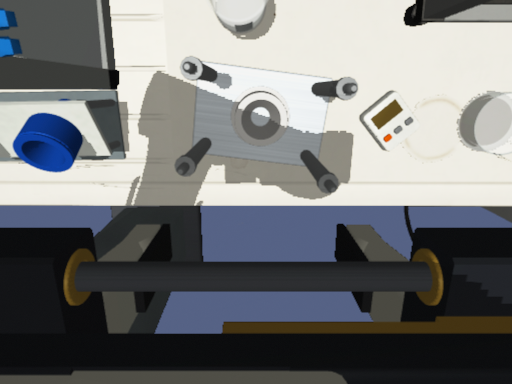

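```bash
python3 - <<'E'
import cv2
im=cv2.imread('pics/w3.png'); cv2.imwrite('pics/w3z.png',cv2.resize(im[45:205,165:365],None,fx=3.7,fy=3.7,interpolation=cv2.INTER_CUBIC))
E
```

```text
(no output)
```

View pics/w3z.png

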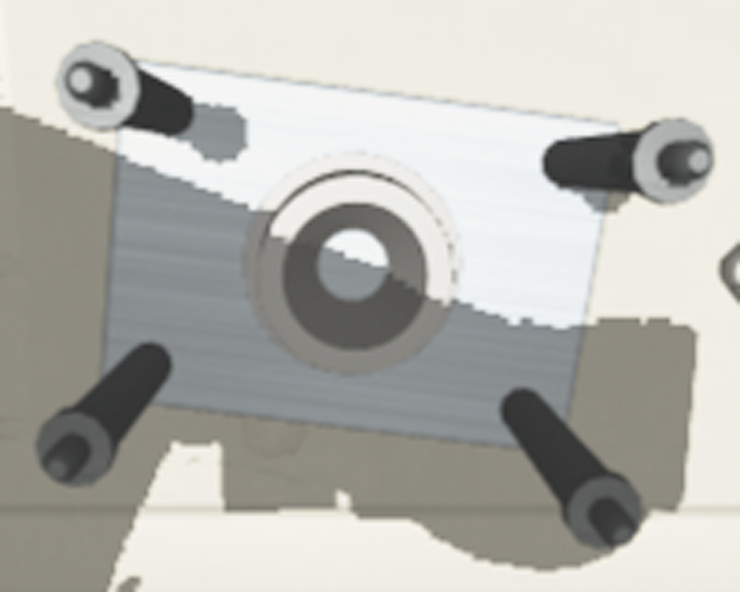

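```bash
cat > fitc.py <<'E'
from h import *
z=lambda u:(np.array(u,float)+.5)/3.7-.5+[165,45]
s={}
p=np.array([0.489388851202837, -0.4008184746525303, 0.3279653542882862]);R=Rm([-89.97706878984019, -0.06742337535954396, -179.87969924957977])
ss=snap('wrist'); M=np.array(ss['mount']); s['K']=ss['K']; s['R']=R@M[:3,:3]; s['t']=p+R@M[:3,3]
loc=np.array([[.048,.075,.16],[.048,-.075,.16],[-.048,.075,.16],[-.048,-.075,.16],
[.048,.075,.182],[.048,-.075,.182],[-.048,.075,.182],[-.048,-.075,.182],[0,0,.06]])
obs=z([(97,85),(672,161),(75,446),(603,510),(78,76),(697,158),(60,466),(621,528),(355,276)])
def f(v,dz=0):
    return (proj(s,loc@Rm([0,0,v[2]*100]).T+[v[0],v[1],dz])-obs).ravel()
r=least_squares(f,[.53,-.41,0]); print(r.x,f(r.x).reshape(-1,2).round(1).tolist())
g=lambda v:f(v[:3],v[3]); r4=least_squares(g,[.53,-.41,0,0]); print(r4.x)
print(unproj(s,obs[8],.06))
E
python3 fitc.py
```

```text
[ 0.53118039 -0.40944108 -0.06880715] [[-0.2, -0.4], [0.2, -0.9], [-0.4, 0.4], [0.3, -0.0], [0.4, 0.4], [0.3, -0.2], [-1.0, 0.1], [0.4, 1.3], [-0.2, -0.3]]
[ 0.53106669 -0.40948348 -0.06879733 -0.00151818]
[[ 0.53076529 -0.40964211  0.06      ]]
```

```bash
cat > grasp.py <<'E'
from h import *
import sys
def tgt(sy,zt):
    T=rack_sleeve(.5135,-.1034,1,sy); a=T[:3,2]; y=-a; z=-T[:3,1]; x=np.cross(y,z)
    return T[:3,3]+a*zt, np.c_[x,y,z]
if __name__=='__main__':
    p,R=tgt(int(sys.argv[1]),float(sys.argv[2])); print(p.round(4)); print(go(p,R))
E
python3 grasp.py -1 .165;python3 grasp.py -1 .055; python3 - <<'E'
from grasp import *
p,R=tgt(-1,.165); print(pose()[0],p)
E
```

```text
[ 0.4485 -0.1595  0.1692]
(array([  4.01,  15.89, -23.84]), array([-0.21, -0.77, 35.04]))
[ 0.5116 -0.1584  0.0791]
(array([ -2.31,  24.9 , -23.92]), array([-0.21, -0.77, 35.04]))
[ 0.48959351 -0.39789207  0.32799966] [ 0.44850864 -0.15954281  0.16920249]
```

```bash
python3 -m pendant '[[[0.55,0.5,-3.4,0,0,0,1],[0.55,0.5,-3.4,0,0,0,1],[0.55,0.5,-3.4,0,0,0,1],[0.55,0.5,-3.4,0,0,0,1],[0.55,0.5,-3.4,0,0,0,1],[0.55,0.5,-3.4,0,0,0,1],[0.55,0.5,-3.4,0,0,0,1],[0,0,0,0,0,7,1],[0,0,0,0,0,7,1],[0,0,0,0,0,7,1],[0,0,0,0,0,7,1],[0,0,0,0,0,7,1]]]'; python3 grasp.py -1 .165;python3 -c "
from h import *
print(ctrl.get_obs()['joint_pos'].round(1))"
```

```text
clock: 5.23
tool_pos: [0.4501, -0.1581, 0.2952]
orientation: [-90.1, 35.5, -179.6]
force: [0.3, -1.3, 0.1]
opening: 0.0875
[ 0.4485 -0.1595  0.1692]
(array([ 7.46, 10.16,  0.17]), array([-0.22, -0.49, -0.53]))
[  7.8 -22.7 -44.8   7.7 -32.8  77.5]
```

```bash
python3 -m pendant '[[[1.87,2.5,0.04,0,-0.1,0,1],[1.87,2.5,0.04,0,-0.1,-0.1,1],[1.87,2.5,0.04,0,-0.1,-0.1,1],[1.87,2.6,0.04,0,0,-0.1,1],[0,0,0,0,0,0,1]]]'; python3 grasp.py -1 .165;python3 -c "
from h import *
print(ctrl.get_obs()['joint_pos'].round(1))
s=snap('wrist','w4')"
```

```text
clock: 5.65
tool_pos: [0.4486, -0.1646, 0.1689]
orientation: [-90.3, 34.5, -179.3]
force: [-1.3, 0.8, -0.5]
opening: 0.0873
[ 0.4485 -0.1595  0.1692]
(array([-0.01, -0.02, -0.5 ]), array([ 0.16, -0.23,  0.49]))
[  4.7 -12.6 -58.2  11.2 -10.1  75.7]
```

View pics/w4.png

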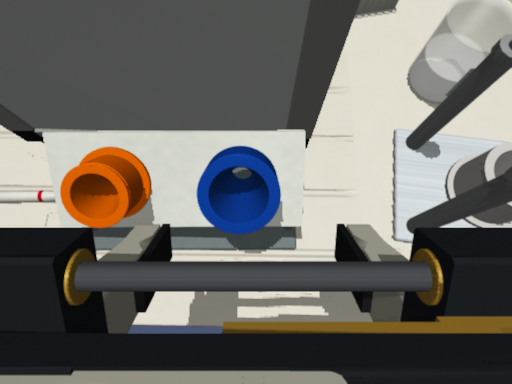

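```bash
cat > fitr.py <<'E'
from h import *
import sys
s=dict(image=cv2.imread(sys.argv[1])[:,:,::-1].copy())
ss=snap('wrist'); s['R'],s['t'],s['K']=ss['R'],ss['t'],ss['K']
up=lambda m:cv2.resize(m.astype(np.uint8),None,fx=U,fy=U,interpolation=0)
mb,mo=up(colour(s,'b')),up(colour(s,'o'))
def cost(v):
    c=0
    for m,k,sy in((mb,'b',-1),(mo,'o',1)):
        q=rend(s,rack_sleeve(v[0],v[1],v[2]*100,sy),SH[k]); c+=1-(q&m).sum()/(q|m).sum()
    return c
x0=[.5135,-.1034,.01]
r=minimize(cost,x0,method='Nelder-Mead',options=dict(initial_simplex=[x0]+[list(np.array(x0)+d) for d in np.diag([.006,.006,.04])],xatol=1e-5,fatol=1e-5)); print(r.x,r.fun)
E
python3 fitr.py pics/w4.png; python3 grasp.py -1 .055
```

```text
[ 0.51217347 -0.09692638  0.01181811] 0.18606305412566315
[ 0.5116 -0.1584  0.0791]
(array([-0.27, 11.13, -0.54]), array([ 0.07, -0.25,  0.65]))
```

```bash
sed -i "s#^s=dict.*#s=snap('wrist','wf')#; s#^ss=.*##" fitr.py; python3 fitr.py; python3 -c "
from h import *
print(pose()[0])"
```

```text
[ 0.51402625 -0.0960488   0.01297706] 0.18616328794345616
[ 0.44669649 -0.16511827  0.1700279 ]
```

```bash
sed -i "s/rack_sleeve(.5135,-.1034,1,sy)/rack_sleeve(.5135,-.0963,1.2,sy)/" grasp.py; python3 grasp.py -1 .055; python3 grasp.py -1 .165
```

```text
[ 0.5118 -0.1513  0.0791]
(array([-0.24, 11.19, -1.25]), array([-0.04, -0.4 ,  0.58]))
[ 0.4487 -0.1527  0.1692]
(array([-0.13,  0.2 , -1.24]), array([-0.04, -0.4 ,  0.58]))
```

```bash
python3 -m pendant '[[[0,0,-0.6,0,-0.2,0.3,1],[-0.1,1.5,-0.6,0,-0.2,0.3,1],[-0.1,2,0,0,0,0,1],[0,1.5,0,0,0,0,1],[0,0,0,0,0,0,1],[0,0,0,0,0,0,1]]]'; python3 grasp.py -1 .055; python3 fitr.py
```

```text
clock: 6.3
tool_pos: [0.4791, -0.1613, 0.1347]
orientation: [-91.1, 34.7, -178.8]
force: [0.4, -0.4, 0.2]
opening: 0.0876
[ 0.5118 -0.1513  0.0791]
(array([ 0.46,  6.46, -0.8 ]), array([ 1.04, -0.02,  0.33]))
[ 0.51471611 -0.09636     0.01054996] 0.3613924652632141
```

View pics/wf.png

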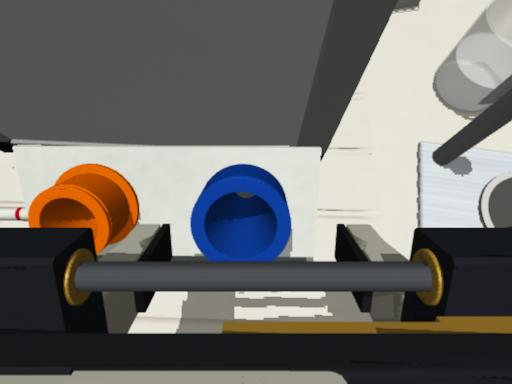

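```bash
python3 -m pendant '[[[0.2,0.5,-0.4,0.5,0,0.15,1],[0.2,0.5,-0.4,0.5,0,0.15,1],[0,0.5,0,0,0,0,1],[0,0,0,0,0,0,1]]]'; python3 grasp.py -1 .055; python3 -c "
from h import *
print(ctrl.get_obs()['joint_pos'].round(1))"
```

```text
clock: 6.68
tool_pos: [0.4854, -0.162, 0.123]
orientation: [-91.3, 34.8, -178.8]
force: [0.6, 0.1, 0.2]
opening: 0.0875
[ 0.5118 -0.1513  0.0791]
(array([ 0.33,  5.14, -0.9 ]), array([ 1.24, -0.04,  0.17]))
[  3.4  -2.5 -57.4   6.8  -0.2  81.3]
```

```bash
cat > grasp.py <<'E'
from h import *
import sys
def tgt(sy,zg,diff):
    T=rack_sleeve(.5138,-.0963,1.2,sy); a=T[:3,2]; y=-a; z=-T[:3,1]; x=np.cross(y,z)
    R=np.c_[x,y,z]@Rm([0,0,-diff])
    return T[:3,3]+a*zg+R[:,1]*.0188, R
if __name__=='__main__':
    p,R=tgt(int(sys.argv[1]),float(sys.argv[2]),float(sys.argv[3])); print(p.round(4)); print(go(p,R))
E
python3 grasp.py -1 .125 13
python3 - <<'E'
from h import *
# fit FK: rows q2,q3,q5, r, z
D=[([88.81,20.59,.63,-70.13],[.20503,.64258,.22563]),([4.7,-12.6,-58.2,-10.1],[.4486,-.1646,.1689]),([3.4,-2.5,-57.4,-.2],[.4854,-.162,.123]),([7.8,-22.7,-44.8,-32.8],[.4501,-.1581,.2952]),([12.9,1.7,-13.3,-74.9],[.4969,-.0833,.302]),([-21.6,14,4.5,-80.5],[.4894,-.4008,.328])]
def f(v):
    h,r0,a,b,e,L,d=v; o=[]
    for q,p in D:
        q=np.radians(q); fp=q[1]-q[2]; tp=fp-q[3]
        r=r0+a*np.sin(q[1])+b*np.cos(fp)+e*np.sin(fp)+L*np.cos(tp); z=h+a*np.cos(q[1])-b*np.sin(fp)+e*np.cos(fp)-L*np.sin(tp)
        rr=np.sqrt(p[0]**2+p[1]**2-d*d); o+=[r-rr,z-p[2]]
    return o
r=least_squares(f,[.2,.15,.5,.4,.05,.3,.19]); print(r.x.round(3),np.round(r.fun,4))
E
```

```text
[ 0.479 -0.152  0.119]
(array([ 0.74, -0.01, -1.01]), array([  1.24,   0.1 , -12.83]))
[ 0.263 -0.035  0.636  0.471 -0.018  0.453  0.251] [-0.0014  0.0021 -0.0081 -0.0085  0.0068  0.0082  0.0043 -0.0099 -0.0017
  0.0045 -0.      0.0037]
```

```bash
python3 -m pendant '[[[0.2,-0.3,-0.4,0.6,0,-6.5,1],[0.2,0,-0.6,0.6,0,-6.5,1],[0,0,0,0,0,0,1],[0,0,0,0,0,0,1]]]'; python3 grasp.py -1 .125 13;python3 -c "
from h import *
print(ctrl.get_obs()['joint_pos'].round(1))"
```

```text
clock: 7.02
tool_pos: [0.4823, -0.1524, 0.1242]
orientation: [-90.0, 22.7, -178.6]
force: [0.1, 0.4, -0.8]
opening: 0.0876
[ 0.479 -0.152  0.119]
(array([ 0.51,  0.35, -0.04]), array([ 0.08,  0.15, -0.69]))
[  6.1  -1.  -48.    5.2 -20.4  80.7]
```

```bash
python3 grasp.py -1 .125 9;python3 grasp.py -1 .074 9; python3 fitr.py
```

```text
[ 0.4802 -0.152   0.1195]
(array([ 0.38,  0.35, -0.04]), array([0.09, 0.14, 3.31]))
[ 0.5094 -0.1514  0.0778]
(array([-0.71,  5.33, -0.03]), array([0.09, 0.14, 3.31]))
[ 0.51418578 -0.09606153  0.01074943] 0.21635603981582852
```

View pics/wf.png

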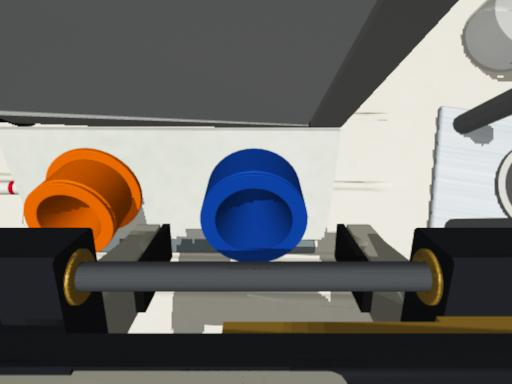

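```bash
python3 -m pendant '[[[0.38,0.35,0,0,0.1,3.3,1],[-0.2,1.26,0,0,0,0,1],[-0.2,1.26,0,0,0,0,1],[-0.2,1.26,0,0,0,0,1],[-0.2,1.1,0,0,0,0,1],[0,0,0,0,0,0,1],[0,0,0,0,0,0,1]]]'; python3 grasp.py -1 .074 9;python3 -c "
from h import *
print(ctrl.get_obs()['joint_pos'].round(1)); snap('wrist','w6')"
```

```text
clock: 7.65
tool_pos: [0.505, -0.1539, 0.0778]
orientation: [-90.2, 25.6, -178.9]
force: [0.4, 0.3, 0.7]
opening: 0.0878
[ 0.5094 -0.1514  0.0778]
(array([-0.4 ,  0.2 , -0.24]), array([ 0.22, -0.06,  0.37]))
[  3.    5.3 -57.7  23.   -1.5  65.3]
```

View pics/w6.png

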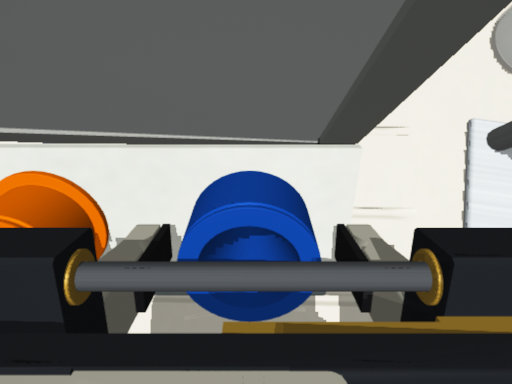

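```bash
python3 -m pendant '[[[-0.2,0.1,-0.1,0.1,0,-1.5,1],[-0.2,0.1,-0.1,0.1,0,-1.5,1],[0,0,0,0,0,0,1]]]'; python3 grasp.py -1 .074 11.5;python3 -c "
from h import *
print(ctrl.get_obs()['joint_pos'].round(1))"
```

```text
clock: 7.95
tool_pos: [0.5137, -0.1515, 0.0811]
orientation: [-90.0, 23.2, -178.8]
force: [0.8, -0.5, 0.6]
opening: 0.0875
[ 0.5087 -0.1514  0.0774]
(array([ 0.61,  0.14, -0.02]), array([-0.01,  0.  ,  0.34]))
[  5.6   6.2 -50.    9.2 -10.8  76.9]
```

```bash
python3 -m pendant '[[[0.3,0.1,0,0,0,0,1],[0.3,0.05,0,0,0,0,1],[0,0,0,0,0,0,1]]]'; python3 grasp.py -1 .074 11.5;python3 -c "
from h import *
print(ctrl.get_obs()['joint_pos'].round(1))"
```

```text
clock: 8.2
tool_pos: [0.5043, -0.1529, 0.0745]
orientation: [-89.9, 22.9, -178.8]
force: [-0.7, -0.3, -0.3]
opening: 0.0875
[ 0.5087 -0.1514  0.0774]
(array([-0.52, -0.09, -0.14]), array([-0.09, -0.02,  0.61]))
[  5.4   6.2 -51.8  10.7  -9.4  75.6]
```

```bash
python3 -m pendant '[[[-0.3,0,-0.1,0,0,0.3,1],[0,0,0,0,0,0,1],[0,0,0,0,0,0,1],[0,0,0,0,0,0,1]]]'; python3 grasp.py -1 .074 11.5;python3 -c "
from h import *
print(ctrl.get_obs()['joint_pos'].round(1),ctrl.get_obs()['qvel'].round(1))"
```

```text
clock: 8.53
tool_pos: [0.509, -0.1517, 0.0765]
orientation: [-89.9, 23.3, -178.8]
force: [0.2, 0.3, 0.0]
opening: 0.0875
[ 0.5087 -0.1514  0.0774]
(array([-0.01, -0.1 , -0.03]), array([-0.09, -0.  ,  0.25]))
[  5.5   6.2 -51.8  11.5  -9.   74.7] [ 0.1  0.1  0.2 -0.2 -0.1  0.2]
```

```bash
python3 -m pendant '[[[0,0,0,0,0,0,0.55],[0,0,0,0,0,0,0.5],[0,0,0,0,0,0,0.3],[0,0,0,0,0,0,0],[0,0,0,0,0,0,0],[0,0,0,0,0,0,0]]]'; python3 grasp.py -1 .074 11.5
```

```text
clock: 9.03
tool_pos: [0.5092, -0.1516, 0.0765]
orientation: [-89.9, 23.3, -178.8]
force: [0.3, -0.4, -1.0]
opening: 0.0648
[ 0.5087 -0.1514  0.0774]
(array([ 0.01, -0.1 , -0.02]), array([-0.08, -0.  ,  0.24]))
```

```bash
python3 -m pendant '[[[0.1,-0.5,0,0,0,0,0],[0.2,-1,0,0,0,0,0],[0.3,-1.5,0,0,0,0,0],[0.4,-2,0,0,0,0,0],[0.4,-2,0,0,0,0,0],[0,0,0,0,0,0,0],[0,0,0,0,0,0,0]]]'; python3 -c "
from h import *
print(ctrl.get_obs()['joint_pos'].round(1)); snap('wrist','w7')"
```

```text
clock: 9.62
tool_pos: [0.4688, -0.1522, 0.1365]
orientation: [-90.0, 23.4, -178.8]
force: [-0.3, -0.5, -2.6]
opening: 0.065
[  6.6  -4.  -49.3   6.  -21.4  79.4]
```

View pics/w7.png

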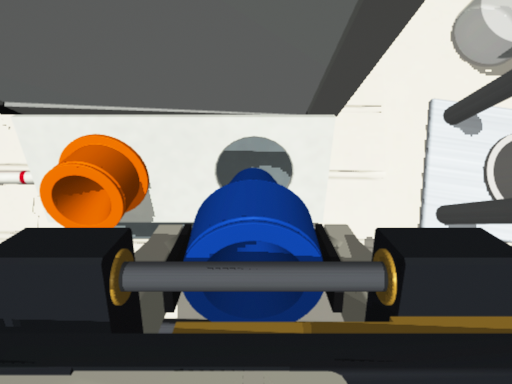

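```bash
cat > fith.py <<'E'
from h import *
import sys
# fit held sleeve in the tool frame: axis tilt about tool z, grasp offset x, zg along the axis
FULL={'b':[(.015,0,.0275,.05),(.032,.05,.032,.088)],'o':[(.0125,0,.02425,.047),(.0275,.047,.0275,.05),(.032,.05,.032,.054),(.026,.054,.026,.088)]}
k=sys.argv[1]; x0=[0,float(sys.argv[2]),float(sys.argv[3])/100]; rmax=int(sys.argv[4])
s=snap('wrist','wh')
M=np.array(s['mount']); s['R'],s['t']=M[:3,:3],M[:3,3]
m=colour(s,k); win=np.zeros_like(m); win[:rmax]=1
up=lambda a:cv2.resize(a.astype(np.uint8),None,fx=U,fy=U,interpolation=0)
m=up(m&win); W=up(win)
def held(v):
    # tool y = -a for tilt 0 ; sleeve axis a = -y rotated about tool z
    c,n=np.cos(v[2]*100*np.pi/180),np.sin(v[2]*100*np.pi/180)
    a=np.array([n,-c,0]); T=np.eye(4); T[:3,2]=a; T[:3,1]=[0,0,1]; T[:3,0]=np.cross([0,0,1],a)
    T[:3,3]=np.array([v[0],-.0188,0])-a*v[1]; return T
def cost(v):
    q=rend(s,held(v),FULL[k])&W; return 1-(q&m).sum()/(q|m).sum()
r=minimize(cost,x0,method='Nelder-Mead',options=dict(initial_simplex=[x0]+[list(np.array(x0)+d) for d in np.diag([.004,.004,.04])],xatol=1e-5,fatol=1e-5)); print(r.x,r.fun,cost(x0))
im=s['image'][:,:,::-1].copy(); q=cv2.resize(rend(s,held(r.x),FULL[k]),(512,384),interpolation=0)
cs,_=cv2.findContours(q,0,1); cv2.drawContours(im,cs,-1,(0,255,0),1); cv2.imwrite('pics/fh.png',im)
E
python3 fith.py b .073 11.6 230
```

```text
[0.00042304 0.07448091 0.11287189] 0.054669867087020374 0.05601115693613368
```

View pics/fh.png

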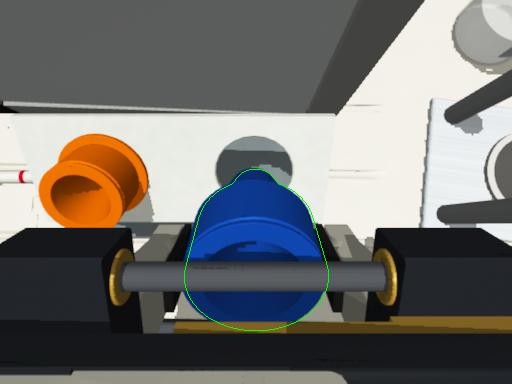

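```bash
python3 -m pendant '[[[-1.4,-3.2,0,0,0,0,0],[-1.4,-3.2,0,0,0,0,0],[-1.4,-3.2,0.5,0,0,0,0],[-1.4,-3.2,1.5,0,0,-2,0],[0,0,3.5,0,0,-5,0],[0,0,3.5,0,0,-5,0]]]'
cat > place.py <<'E'
from h import *
import sys
# desired TCP for held sleeve: args: tilt t(deg), zg, xoff, origin height, yaw of tool
C=dict(xy=(.5311,-.4095),yaw=-6.9)
def tp(t,zg,xo,zo,ty,xy):
    t=np.radians(t); a=np.array([np.sin(t),-np.cos(t),0])
    z=Rm([0,0,ty])@np.array([0,1,0.]); up=np.array([0,0,1.])
    x2=np.cross(a,[0,0,1]) # tool frame triple (a, ztool, a x z)
    B=np.c_[a,[0,0,1],x2]; W=np.c_[up,z,np.cross(up,z)]; R=W@B.T
    o_tool=np.array([xo,-.0188,0])-a*zg
    return np.array([*xy,zo])-R@o_tool, R
if __name__=='__main__':
    t,zg,xo,zo,ty=map(float,sys.argv[1:6]); xy=C['xy']
    p,R=tp(t,zg,xo,zo,ty,xy); print(p.round(4)); print(go(p,R), ctrl.get_obs()['joint_pos'].round(1))
E
python3 place.py 11.4 .0735 .0004 .22 83.1
```

```text
clock: 10.22
tool_pos: [0.4727, -0.2426, 0.2783]
orientation: [-89.9, 11.4, -178.6]
force: [1.1, 0.8, -1.2]
opening: 0.0646
[ 0.5315 -0.4062  0.275 ]
(array([-5.31,  1.43, 16.49]), array([-1.000e-02,  9.877e+01, -1.697e+01])) [ -7.3  -1.2 -19.5  -1.9 -60.4  99.4]
```

```bash
python3 -m pendant '[[[-0.9,0,3.3,0,0,0,0],[-0.9,0,3.3,0,0,0,0],[-0.9,0,3.3,0,0,0,0],[-0.9,0,3.3,0,0,0,0],[-0.9,0,2.5,0,0,0,0],[0,0,0,0,6.58,-1.1,0],[0,0,0,0,6.58,-1.1,0],[0,0,0,0,6.58,-1.1,0],[0,0,0,0,6.58,-1.1,0],[0,0,0,0,6.58,-1.1,0],[0,0,0,0,6.58,-1.1,0],[0,0,0,0,6.58,-1.1,0]]]'
python3 -m pendant '[[[0,0,0,0,6.58,-1.1,0],[0,0,0,0,6.58,-1.1,0],[0,0,0,0,6.58,-1.1,0],[0,0,0,0,6.58,-1.1,0],[0,0,0,0,6.58,-1.1,0],[0,0,0,0,6.58,-1.1,0],[0,0,0,0,6.58,-1.1,0],[0,0,0,0,0,0,0],[0,0,0,0,0,0,0],[0,0,0,0,0,0,0]]]'
python3 place.py 11.4 .0735 .0004 .22 83.1; python3 -c "
from h import *
snap('wrist','w8');snap('side','s8');snap('top','t8')
im=cv2.imread('pics/s8.png');cv2.imwrite('pics/s8z.png',cv2.resize(im[100:230,190:340],None,fx=4,fy=4))"
```

```text
clock: 11.22
tool_pos: [0.519, -0.3982, 0.2815]
orientation: [-95.0, 0.7, 135.0]
force: [0.4, -0.3, -1.1]
opening: 0.0649
clock: 12.05
tool_pos: [0.5188, -0.3983, 0.2827]
orientation: [-91.3, -9.9, 89.8]
force: [-0.4, 0.3, -1.3]
opening: 0.0644
[ 0.5315 -0.4062  0.275 ]
(array([-0.91,  0.66, -1.26]), array([ 0.05,  6.64, -1.43])) [-26.3  20.5  11.   -9.5 -83.9  27.3]
```

View pics/w8.png

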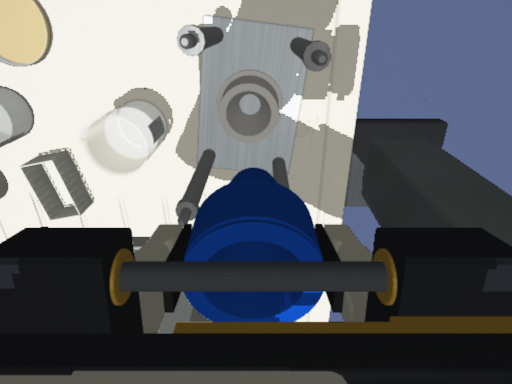

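View pics/s8z.png

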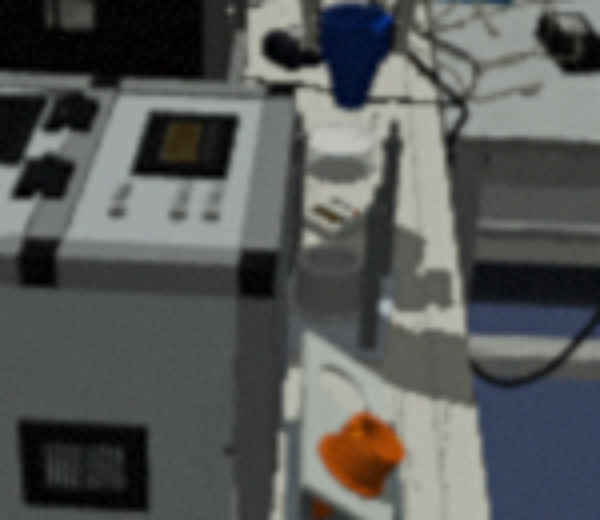

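View pics/t8.png

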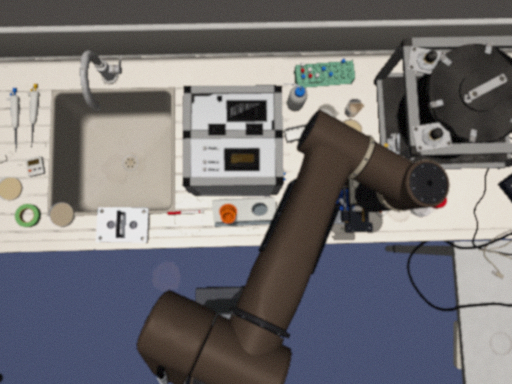

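```bash
python3 -c "
from h import *
print(pose()); s=snap('wrist','w9')
np.savez('w9.npz',R=s['R'],t=s['t'],K=s['K'])
im=cv2.imread('pics/w9.png');cv2.imwrite('pics/w9z.png',cv2.resize(im[10:170,160:345],None,fx=3.7,fy=3.7,interpolation=cv2.INTER_CUBIC));print(pose()[0])"
```

```text
(array([ 0.51877601, -0.39801396,  0.28390425]), array([[ 0.0038235 ,  0.02441452, -0.99969461],
       [ 0.9851864 ,  0.17130245,  0.00795156],
       [ 0.17144427, -0.98491594, -0.02339788]]))
[ 0.51875969 -0.3980343   0.28414053]
```

View pics/w9z.png

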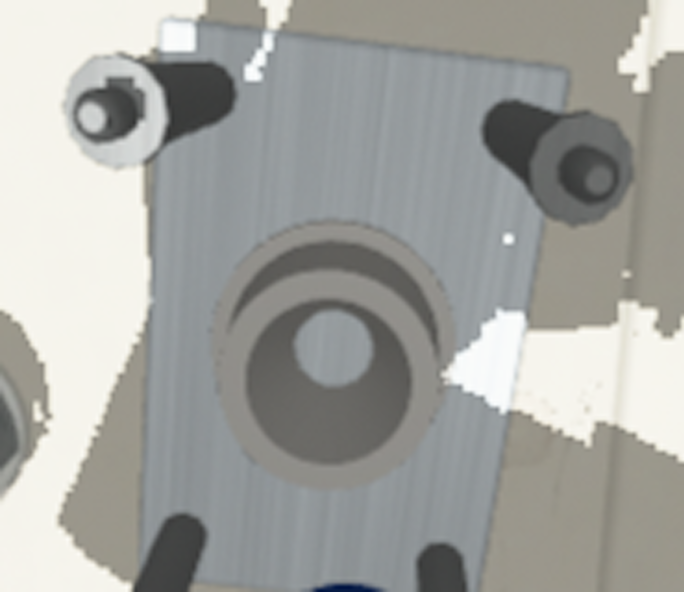

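```bash
python3 - <<'E'
from h import *
d=np.load('w9.npz'); s={k:d[k] for k in 'RtK'}
z=lambda u:(np.array(u,float)+.5)/3.7-.5+[160,10]
loc=np.array([[.048,-.075,.16],[-.048,-.075,.16],[.048,-.075,.182],[-.048,-.075,.182],[0,0,.06]])
obs=z([(115,110),(581,168),(93,115),(600,178),(328.5,381.5)])
def f(v): return (proj(s,loc@Rm([0,0,v[2]*100]).T+[v[0],v[1],0])-obs).ravel()
r=least_squares(f,[.53,-.41,-.07]); print(r.x,r.fun.round(1)); print(unproj(s,obs[4],.06), unproj(s,z((328,381)),.06))
E
```

```text
[ 0.53051104 -0.41017559 -0.06971114] [ 0.2 -0.   0.1 -0.  -0.1 -0.1 -0.2 -0.1 -0.   0.3]
[[ 0.53047559 -0.41056664  0.06      ]] [[ 0.5306267  -0.41072103  0.06      ]]
```

```bash
sed -i "s/xy=(.5311,-.4095),yaw=-6.9/xy=(.5305,-.4101),yaw=-7.0/" place.py; python3 place.py 11.4 .0735 .0004 .20 83; python3 -m pendant '[[[-0.3,0.3,-0.5,0,3.3,-0.7,0],[-0.4,1.3,-0.7,0,3.3,-0.7,0],[-0.2,1.0,0,0,0,0,0],[0,0,0,0,0,0,0],[0,0,0,0,0,0,0],[0,0,0,0,0,0,0]]]';python3 place.py 11.4 .0735 .0004 .20 83;python3 fith.py b .0735 11.4 235
```

```text
[ 0.5309 -0.4068  0.255 ]
(array([-1.36,  2.75, -1.15]), array([ 0.13,  6.66, -1.45])) [-26.3  20.4  11.1  -9.5 -83.9  27.2]
clock: 12.75
tool_pos: [0.5307, -0.4027, 0.2578]
orientation: [-90.1, -11.3, 83.1]
force: [0.0, 0.2, -1.5]
opening: 0.0645
[ 0.5309 -0.4068  0.255 ]
(array([-0.45,  0.19, -0.07]), array([ 0.14,  0.06, -0.07])) [-27.   22.7  11.5 -10.8 -82.7  21.7]
[0.00326143 0.07244414 0.12154772] 0.05226863349072186 0.122686077902044
```

View pics/fh.png

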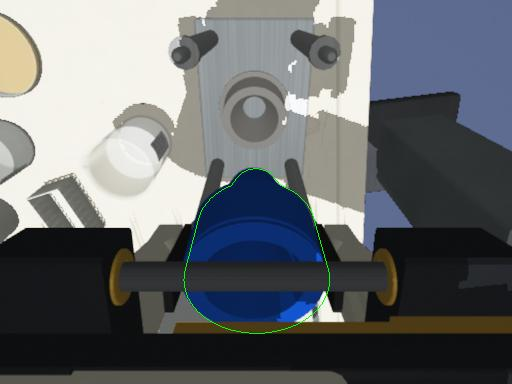

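```bash
sed -i "s/&(h\[...,1\]>170)&(h\[...,2\]>60)$/\&(h[...,1]>150)\&(h[...,2]>30)/" h.py; grep -n "150" h.py; python3 fith.py b .0735 11.4 225;python3 fith.py b .0735 11.4 250; python3 -c "
import cv2
im=cv2.imread('pics/fh.png');cv2.imwrite('pics/fhz.png',cv2.resize(im[150:340,160:350],None,fx=3,fy=3,interpolation=0))"
```

```text
44:    if c=='b': m=(h[...,0]>105)&(h[...,0]<130)&(h[...,1]>150)&(h[...,2]>30)
45:    else: m=(h[...,0]<16)&(h[...,0]>4)&(h[...,1]>150)&(h[...,2]>30)
[0.00327815 0.07306006 0.11907595] 0.05805314022666708 0.13835294681590493
[0.00387839 0.0731641  0.12463924] 0.0501931116862433 0.10142130713295128
```

View pics/fhz.png

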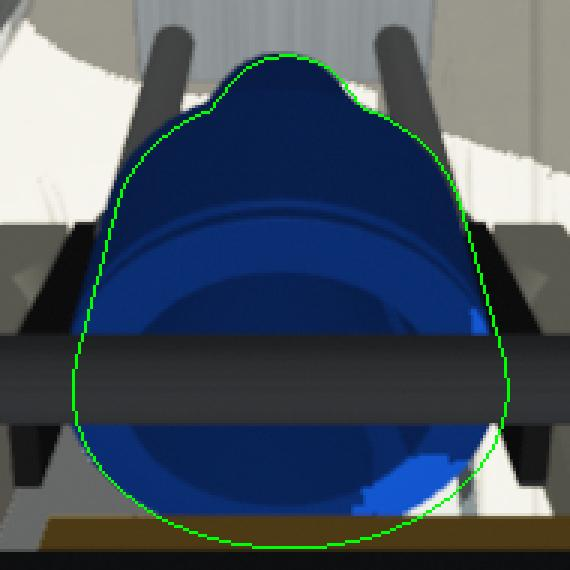

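```bash
cat > fith2.py <<'E'
from h import *
import sys
FULL={'b':[(.015,0,.0275,.05),(.032,.05,.032,.088)],'o':[(.0125,0,.02425,.047),(.0275,.047,.0275,.05),(.032,.05,.032,.054),(.026,.054,.026,.088)]}
k=sys.argv[1]; x0=[0,float(sys.argv[2]),float(sys.argv[3])/100,0,0]
s=snap('wrist','wh')
M=np.array(s['mount']); s['R'],s['t']=M[:3,:3],M[:3,3]
m=colour(s,k) if k=='o' else None
h=cv2.cvtColor(s['image'],cv2.COLOR_RGB2HSV).astype(int)
if k=='b': m=big((h[...,0]>105)&(h[...,0]<130)&(h[...,1]>150)&(h[...,2]>30))
win=np.zeros_like(m); win[:224]=1; win[224:262,196:314]=1
win[293:321,int(sys.argv[4]) if len(sys.argv)>4 else 175:int(sys.argv[5]) if len(sys.argv)>5 else 325]=1
# second piece below the bar
hm=((h[...,0]>105)&(h[...,0]<130)) if k=='b' else ((h[...,0]<16)&(h[...,0]>4))
m=m|(hm&(h[...,1]>150)&(h[...,2]>30)&(np.arange(384)[:,None]>262)&(np.arange(512)[None]>170)&(np.arange(512)[None]<335))
up=lambda a:cv2.resize(a.astype(np.uint8),None,fx=U,fy=U,interpolation=0)
W=up(win); m=up(m&win)
def held(v):
    c,n=np.cos(v[2]*100*np.pi/180),np.sin(v[2]*100*np.pi/180)
    T=np.eye(4); a=np.array([n,-c,0]); b=np.array([0,0,1.]); a=a+b*np.tan(v[4]); a/=np.linalg.norm(a)
    xx=np.cross(b,a);xx/=np.linalg.norm(xx); T[:3,0]=xx;T[:3,2]=a;T[:3,1]=np.cross(a,xx)
    T[:3,3]=np.array([v[0],-.0188,v[3]])-a*v[1]; return T
def cost(v):
    q=rend(s,held(v),FULL[k])&W; return 1-(q&m).sum()/(q|m).sum()
if __name__=='__main__':
    r=minimize(cost,x0,method='Nelder-Mead',options=dict(initial_simplex=[x0]+[list(np.array(x0)+d) for d in np.diag([.004,.004,.04,.003,.03])],xatol=1e-5,fatol=1e-5,maxfev=900)); print(r.x.round(4),r.fun.round(4),cost(x0).round(4))
    im=s['image'][:,:,::-1].copy(); q=cv2.resize(rend(s,held(r.x),FULL[k]),(512,384),interpolation=0)
    cs,_=cv2.findContours(q,0,1); cv2.drawContours(im,cs,-1,(0,255,0),1); 
    mm=cv2.resize(m,(512,384),interpolation=0);cs,_=cv2.findContours(mm,0,1); cv2.drawContours(im,cs,-1,(0,0,255),1)
    cv2.imwrite('pics/fhz.png',cv2.resize(im[150:340,160:350],None,fx=3,fy=3,interpolation=0))
E
python3 fith2.py b .0735 11.4
```

```text
[ 0.0038  0.0746  0.1172 -0.0012  0.0017] 0.0064 0.0772
```

View pics/fhz.png

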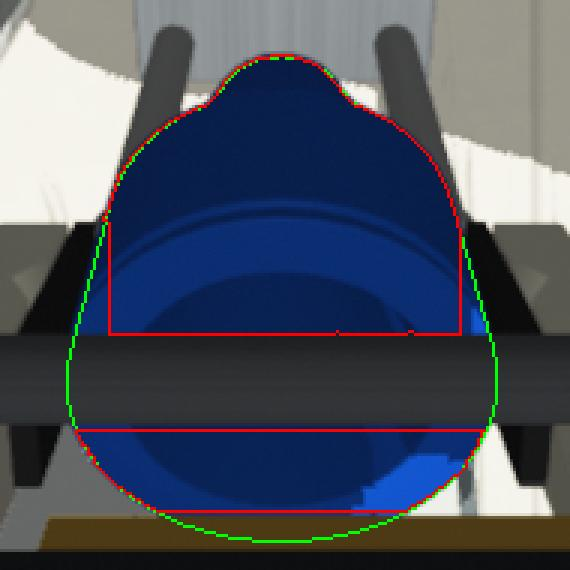

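```bash
sed -i "s/o_tool=np.array(\[xo,-.0188,0\])/o_tool=np.array([xo,-.0188,ZO])/; s/^C=/ZO=-.0012\nC=/" place.py; python3 place.py 11.7 .0746 .0038 .085 83; python3 -c "
from place import *
p,R=tp(11.7,.0746,.0038,.2,83,C['xy']); print((R.T@[0,0,-1]).round(3))"
```

```text
[ 0.5293 -0.4099  0.1404]
(array([-3.02, 11.39,  0.11]), array([ 0.19,  0.01, -0.36])) [-27.   22.7  11.5 -10.8 -82.7  21.7]
[-0.203  0.979  0.   ]
```

```bash
python3 -m pendant '[[[-0.7,0,0.1,0.2,0,-0.35,0],[-0.5,2.5,0,0,0,0,0],[-0.6,3,0,0,0,0,0],[-0.6,3,0,0,0,0,0],[-0.6,2.9,0,0,0,0,0],[0,0,0,0,0,0,0],[0,0,0,0,0,0,0],[0,0,0,0,0,0,0]]]';python3 place.py 11.7 .0746 .0038 .085 83;python3 place.py 11.7 .0746 .0038 .025 83; python3 fith2.py b .0746 11.7
```

```text
clock: 13.62
tool_pos: [0.5296, -0.4098, 0.1414]
orientation: [-90.0, -11.6, 83.0]
force: [0.6, -0.6, -0.6]
opening: 0.0646
[ 0.5293 -0.4099  0.1404]
(array([-0.02,  0.09,  0.03]), array([ 0.01, -0.  , -0.06])) [-27.7  27.4   3.8 -11.5 -70.9  24.9]
[ 0.5293 -0.4099  0.0804]
(array([-1.23,  5.97,  0.03]), array([ 0.01, -0.  , -0.06])) [-27.7  27.4   3.8 -11.5 -70.9  24.9]
[ 0.0042  0.0746  0.1219 -0.0011  0.0065] 0.0071 0.1013
```

```bash
python3 -c "
import cv2
im=cv2.imread('pics/wh.png');cv2.imwrite('pics/whz.png',cv2.resize(im,(768,576)))"
```

```text
(no output)
```

View pics/whz.png

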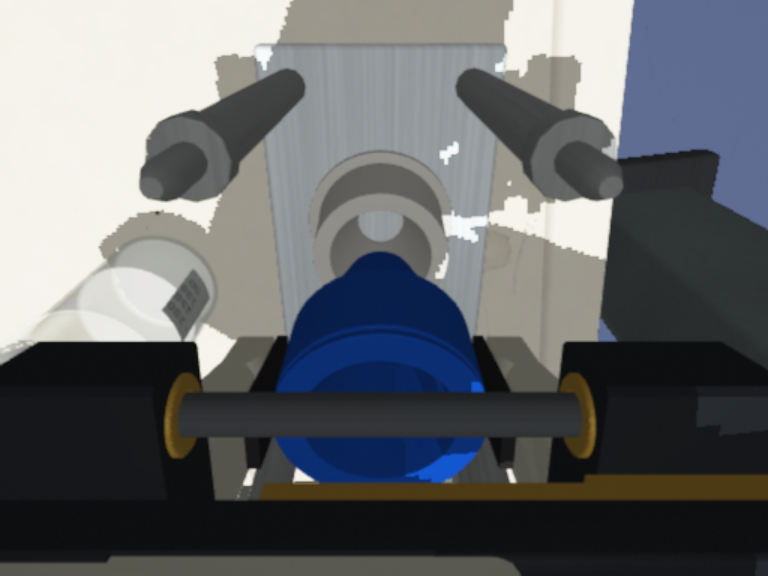

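```bash
python3 -m pendant '[[[-0.3,1.3,0.03,0,0,0,0],[-0.3,1.5,0,0,0,0,0],[-0.3,1.5,0,0,0,0,0],[-0.2,1.0,0,0,0,0,0],[-0.1,0.4,0,0,0,0,0],[0,0.1,0,0,0,0,0],[0,0,0,0,0,0,0],[0,0,0,0,0,0,0]]]';python3 place.py 11.7 .0746 .0040 .025 83;python3 place.py 11.7 .0746 .0040 .018 83
```

```text
clock: 14.33
tool_pos: [0.5291, -0.4091, 0.0812]
orientation: [-90.0, -11.7, 83.0]
force: [0.4, -0.1, -1.4]
opening: 0.0646
[ 0.5293 -0.4101  0.0804]
(array([-0.11,  0.06, -0.03]), array([ 0.  , -0.02, -0.02])) [-27.7  30.4   0.4 -12.1 -64.7  26.3]
[ 0.5293 -0.4101  0.0734]
(array([-0.25,  0.75, -0.03]), array([ 0.  , -0.02, -0.02])) [-27.7  30.4   0.4 -12.1 -64.7  26.3]
```

```bash
python3 -m pendant '[[[-0.1,0.1,0,0,0,0,0],[-0.03,0.15,0,0,0,0,0],[-0.03,0.15,0,0,0,0,0],[0,0,0,0,0,0,0],[0,0,0,0,0,0,0]]]';python3 place.py 11.7 .0746 .0040 .018 83
```

```text
clock: 14.75
tool_pos: [0.5289, -0.4092, 0.0761]
orientation: [-90.0, -11.7, 83.0]
force: [1.9, 1.6, -1.9]
opening: 0.0647
[ 0.5293 -0.4101  0.0734]
(array([-0.13,  0.25, -0.05]), array([-0.04, -0.03,  0.03])) [-27.8  30.7   0.2 -12.2 -64.3  26.5]
```

```bash
python3 -m pendant '[[[0.08,0,-0.06,0,0,0,0],[-0.02,0.1,0,0,0,0,0],[0,0,0,0,0,0,0],[0,0,0,0,0,0,0]]]';python3 place.py 11.7 .0746 .0040 .018 83
```

```text
clock: 15.08
tool_pos: [0.529, -0.4087, 0.075]
orientation: [-89.9, -11.7, 83.0]
force: [0.7, -0.0, -1.3]
opening: 0.0649
[ 0.5293 -0.4101  0.0734]
(array([-0.16,  0.13, -0.04]), array([-0.09, -0.05,  0.03])) [-27.7  30.7   0.2 -12.2 -64.2  26.4]
```

Forces are back at the baseline. I'll go down in small steps.

```bash
python3 -m pendant '[[[0,0.08,-0.02,0,0,0,0],[0,0,0,0,0,0,0],[0,0,0,0,0,0,0]]]';python3 -m pendant '[[[0,0.08,0,0,0,0,0],[0,0,0,0,0,0,0],[0,0,0,0,0,0,0]]]'; python3 place.py 11.7 .0746 .0040 .018 83
```

```text
clock: 15.33
tool_pos: [0.5292, -0.4086, 0.0743]
orientation: [-89.9, -11.7, 83.0]
force: [0.3, 0.6, -1.3]
opening: 0.0648
clock: 15.58
tool_pos: [0.5293, -0.4084, 0.0735]
orientation: [-89.9, -11.7, 83.0]
force: [-0.7, -0.6, -1.2]
opening: 0.0642
[ 0.5293 -0.4101  0.0734]
(array([-0.17, -0.02, -0.02]), array([-0.08, -0.05,  0.03])) [-27.7  30.8   0.1 -12.2 -64.   26.4]
```

```bash
python3 -m pendant '[[[0,0.08,0,0,0,0,0],[0,0,0,0,0,0,0],[0,0,0,0,0,0,0]]]';python3 -m pendant '[[[0,0.08,0,0,0,0,0],[0,0,0,0,0,0,0],[0,0,0,0,0,0,0]]]'; python3 place.py 11.7 .0746 .0040 .018 83
```

```text
clock: 15.83
tool_pos: [0.5295, -0.4083, 0.073]
orientation: [-89.9, -11.7, 83.0]
force: [0.4, -0.7, 0.5]
opening: 0.0645
clock: 16.08
tool_pos: [0.5296, -0.4083, 0.0723]
orientation: [-89.9, -11.7, 83.0]
force: [0.0, 0.0, 2.2]
opening: 0.0649
[ 0.5293 -0.4101  0.0734]
(array([-0.16, -0.14,  0.  ]), array([-0.04, -0.04,  0.  ])) [-27.7  30.9   0.  -12.2 -63.9  26.5]
```

```bash
python3 -m pendant '[[[0,-0.05,0,0,0,0,0],[0,0,0,0,0,0,0.8],[0,0,0,0,0,0,1],[0,0,0,0,0,0,1],[0,0,0,0,0,0,1],[0,0,0,0,0,0,1]]]'; python3 -c "
from h import *
snap('wrist','w10')"
```

```text
clock: 16.58
tool_pos: [0.5293, -0.4081, 0.0724]
orientation: [-89.9, -11.7, 82.9]
force: [0.2, -0.1, 0.5]
opening: 0.086
```

View pics/w10.png

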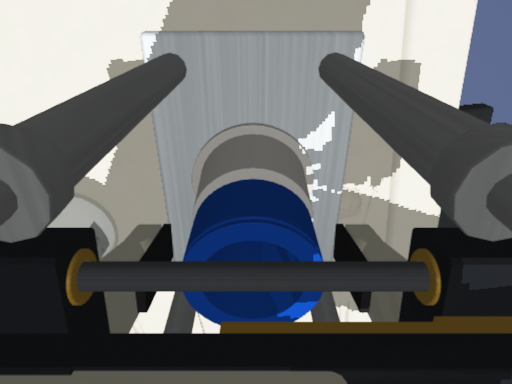

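```bash
python3 -m pendant '[[[0.2,-1,0,0,0,0,1],[0.4,-2,0,0,0,0,1],[0.7,-3.5,0,0,0,0,1],[0.7,-3.5,0,0,0,0,1],[0.7,-3.5,0,0,0,0,1],[0.5,-2.5,0,0,0,0,1],[0,0,0,0,0,0,1],[0,0,0,0,0,0,1]]]'; python3 -c "
from h import *
s=snap('wrist','w11'); np.savez('w11.npz',R=s['R'],t=s['t'],K=s['K'])"; python3 grasp.py 1 .14 12
```

```text
clock: 17.3
tool_pos: [0.5302, -0.4099, 0.2389]
orientation: [-90.2, -11.6, 83.0]
force: [-0.0, 0.0, -0.8]
opening: 0.0874
[ 0.4684 -0.0422  0.1314]
(array([32.8 , 17.56, 10.57]), array([ -9.77, -98.93,  25.65]))
```

View pics/w11.png

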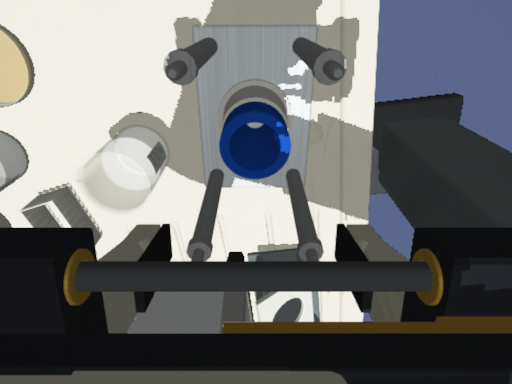

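```bash
cat > fitn.py <<'E'
from h import *
import sys
f,k=sys.argv[1],sys.argv[2]
d=np.load(f'{f}.npz'); s={q:d[q] for q in 'RtK'}; s['image']=cv2.imread(f'pics/{f}.png')[:,:,::-1].copy()
up=lambda a:cv2.resize(a.astype(np.uint8),None,fx=U,fy=U,interpolation=0)
m0=colour(s,k); m0=cv2.morphologyEx(m0.astype(np.uint8),cv2.MORPH_CLOSE,np.ones((9,9)))
cs,_=cv2.findContours(m0,0,1); m0=cv2.drawContours(np.zeros_like(m0),cs,-1,1,-1); m=up(m0)
def TT(v):
    T=np.eye(4); T[:3,:3]=Rm([v[3]*100,v[4]*100,0]); T[:3,3]=v[:3]; return T
def cost(v):
    q=rend(s,TT(v),SH[k]); return 1-(q&m).sum()/(q|m).sum()
x0=np.array([.5305,-.410,float(sys.argv[3]),0,0])
for n in (3,5):
    c=lambda w:cost(np.r_[w,x0[n:]])
    r=minimize(c,x0[:n],method='Nelder-Mead',options=dict(initial_simplex=[x0[:n]]+[x0[:n]+e[:n] for e in np.diag([.003,.003,.003,.03,.03])[:n]],xatol=1e-5,fatol=1e-5,maxfev=600)); print(r.x.round(4),r.fun.round(4),cost(x0).round(4))
E
python3 fitn.py w11 b .018
```

```text
[ 0.5307 -0.4073  0.0119] 0.0133 0.0426
[ 0.5317 -0.4074  0.012  -0.     -0.0071] 0.0142 0.0426
```

```bash
python3 -m pendant '[[[0,0,0,-0.65,-6.6,1.71,1],[0,0,0,-0.65,-6.6,1.71,1],[0,0,0,-0.65,-6.6,1.71,1],[0,0,0,-0.65,-6.6,1.71,1],[0,0,0,-0.65,-6.6,1.71,1],[0,0,0,-0.65,-6.6,1.71,1],[0,0,0,-0.65,-6.6,1.71,1],[0,0,0,-0.65,-6.6,1.71,1],[0,0,0,-0.65,-6.6,1.71,1],[0,0,0,-0.65,-6.6,1.71,1],[0,0,0,-0.65,-6.6,1.71,1],[0,0,0,-0.65,-6.6,1.71,1]]]';python3 -m pendant '[[[0,0,0,-0.65,-6.6,1.71,1],[0,0,0,-0.65,-6.6,1.71,1],[0,0,0,-0.65,-6.6,1.71,1],[0,0,-1,0,0,0,1],[0,0,-3,0,0,0,1],[0,0,-3.5,0,0,0,1],[0,0,-3.5,0,0,0,1]]]'; python3 grasp.py 1 .14 12
```

```text
clock: 18.35
tool_pos: [0.5288, -0.4087, 0.2342]
orientation: [-95.1, 16.8, 160.8]
force: [-0.6, -0.3, -0.1]
opening: 0.0876
clock: 18.93
tool_pos: [0.5261, -0.2984, 0.2342]
orientation: [-90.2, 22.8, -179.1]
force: [0.8, 1.1, 0.1]
opening: 0.0882
[ 0.4684 -0.0422  0.1314]
(array([  8.92,   7.47, -25.68]), array([ 0.04, -0.26,  0.25]))
```

```bash
python3 -m pendant '[[[0.5,-0.2,-3.6,0,0,0,1],[1.0,-0.2,-3.6,0,0,0,1],[1.0,-0.2,-3.6,0,0,0,1],[1,0,-3.6,0,0,0,1],[1,1,-3.6,0,0,0,1],[1.2,1.5,-3.6,0,0,0,1],[1.6,2.2,-3,0,0,0,1],[1.6,2.5,-0.5,0,0,0,1],[0,0.5,0,0,0,0,1],[0,0,0,0,0,0,1],[0,0,0,0,0,0,1]]]'; python3 grasp.py 1 .14 12; python3 fitr.py; python3 -c "
from h import *
print(ctrl.get_obs()['joint_pos'].round(1))"
```

```text
clock: 19.85
tool_pos: [0.4672, -0.0537, 0.1375]
orientation: [-90.0, 22.6, -178.8]
force: [-0.4, -0.7, 0.0]
opening: 0.0879
[ 0.4684 -0.0422  0.1314]
(array([ 0.1 ,  0.62, -1.14]), array([-0.02, -0.04,  0.36]))
[ 22.3  -7.6 -58.3  24.5 -19.6  47.2]Traceback (most recent call last):
  File "fitr.py", line 6, in <module>
    mb,mo=up(colour(s,'b')),up(colour(s,'o'))
             ~~~~~~^^^^^^^
  File "h.py", line 46, in colour
    return big(m)
  File "h.py", line 41, in big
    n,l,st,_=cv2.connectedComponentsWithStats(m.astype(np.uint8)); k=1+np.argmax(st[1:,4]); return (l==k)
                                                                       ~~~~~~~~~^^^^^^^^^^
    return _wrapfunc(a, 'argmax', axis=axis, out=out, **kwds)
    return bound(*args, **kwds)
ValueError: attempt to get argmax of an empty sequence
```

View pics/wf.png

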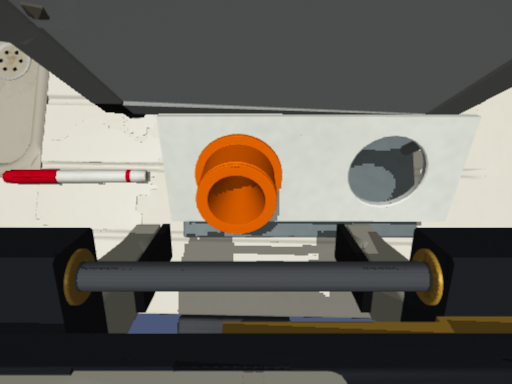

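```bash
python3 -m pendant '[[[0.05,0.2,-0.4,0,0,-2.5,1],[0.05,0.2,-0.4,0,0,-2.5,1],[0,0.1,-0.3,0,0,0,1],[0,0,0,0,0,0,1],[0,0,0,0,0,0,1]]]';  python3 grasp.py 1 .14 17;python3 grasp.py 1 .074 17; python3 - <<'E'
from h import *
print(ctrl.get_obs()['joint_pos'].round(1))
s=snap('wrist','wo')
up=lambda m:cv2.resize(m.astype(np.uint8),None,fx=U,fy=U,interpolation=0)
mo=up(colour(s,'o'))
def cost(v):
    q=rend(s,rack_sleeve(v[0],v[1],1.15,1),SH['o']); return 1-(q&mo).sum()/(q|mo).sum()
x0=np.array([.5138,-.0963]); r=minimize(cost,x0,method='Nelder-Mead',options=dict(initial_simplex=[x0,x0+[.004,0],x0+[0,.004]])); print(r.x,r.fun)
E
```

```text
clock: 20.32
tool_pos: [0.468, -0.043, 0.133]
orientation: [-90.0, 17.8, -178.8]
force: [-0.1, 0.7, 0.6]
opening: 0.0877
[ 0.4668 -0.0423  0.1308]
(array([ 0.17,  0.17, -0.08]), array([-0.  , -0.02,  0.2 ]))
[ 0.5047 -0.0415  0.0768]
(array([-1.78,  6.47, -0.08]), array([-0.  , -0.02,  0.2 ]))
[ 24.1  -4.7 -51.7  15.  -27.3  54.7]
[ 0.51385305 -0.09580537] 0.02541803855581537
```

```bash
python3 -m pendant '[[[0.45,0.2,-0.08,0,0,0.2,1],[-0.35,1.2,0,0,0,0,1],[-0.4,1.4,0,0,0,0,1],[-0.4,1.4,0,0,0,0,1],[-0.4,1.3,0,0,0,0,1],[-0.2,0.55,0,0,0,0,1],[0,0,0,0,0,0,1],[0,0,0,0,0,0,1],[0,0,0,0,0,0,1]]]';  python3 grasp.py 1 .078 17; python3 -c "
from h import *
print(ctrl.get_obs()['joint_pos'].round(1));snap('wrist','w12')"
```

```text
clock: 21.12
tool_pos: [0.4997, -0.0408, 0.0805]
orientation: [-90.0, 18.0, -178.8]
force: [-0.2, 0.2, 0.1]
opening: 0.0876
[ 0.5024 -0.0415  0.0801]
(array([-0.24,  0.13,  0.08]), array([ 0.05,  0.03, -0.05]))
[ 20.7   3.8 -55.4  23.5 -14.9  48.6]
```

View pics/w12.png

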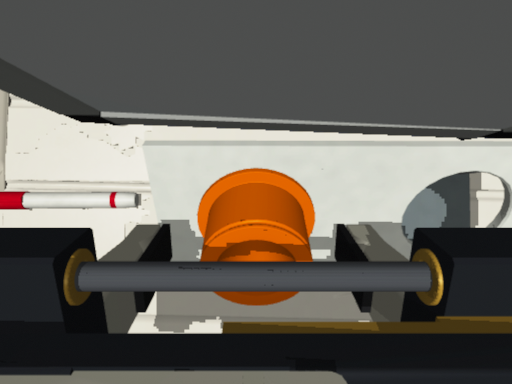

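```bash
python3 -m pendant '[[[0.05,0.05,0.05,0,0,0,0.5],[0,0,0,0,0,0,0.4],[0,0,0,0,0,0,0.2],[0,0,0,0,0,0,0],[0,0,0,0,0,0,0],[0,0,0,0,0,0,0],[0,0,0,0,0,0,0]]]'; python3 -m pendant '[[[0.1,-0.4,0,0,0,0,0],[0.3,-1,0,0,0,0,0],[0.45,-1.5,0,0,0,0,0],[0.6,-2,0,0,0,0,0],[0.6,-2,0,0,0,-1,0],[0,0,0,0,0,-2,0],[0,0,0,0,0,0,0],[0,0,0,0,0,0,0]]]'; python3 fith2.py o .078 17 190 315;  python3 -c "
from h import *
print(ctrl.get_obs()['joint_pos'].round(1))"
```

```text
clock: 21.75
tool_pos: [0.4998, -0.0412, 0.0795]
orientation: [-90.0, 18.0, -178.8]
force: [-0.1, -0.5, 1.8]
opening: 0.0508
clock: 22.42
tool_pos: [0.4595, -0.0417, 0.1391]
orientation: [-90.1, 15.1, -178.8]
force: [-0.5, 0.6, -0.7]
opening: 0.0509
[-0.0011  0.08    0.1748 -0.0007  0.0179] 0.033 0.1229
[ 24.2  -4.6 -48.4  10.7 -32.8  58.7]
```

View pics/fhz.png

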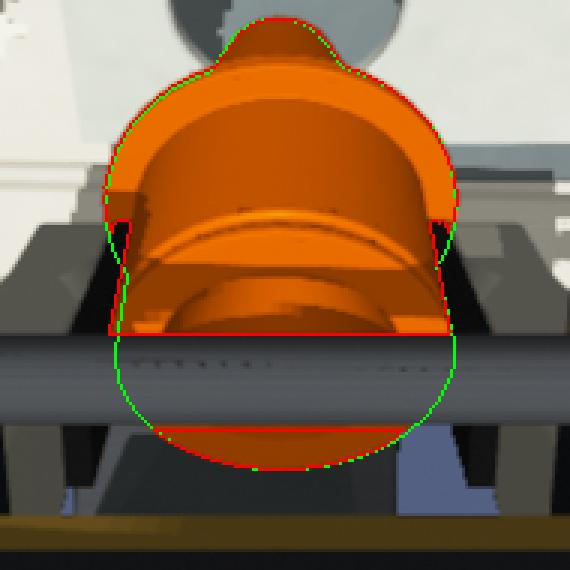

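```bash
sed -i "s/^win=.*/win=np.zeros_like(m); win[:222]=1; win[222:262,(196 if k=='b' else 208):(314 if k=='b' else 300)]=1/" fith2.py
python3 -m pendant '[[[-0.85,-3.1,0.5,0,0,0,0],[-0.85,-3.1,1,0,0,-2,0],[-0.6,-3.1,1.5,0,0,-4,0],[-0.3,-3.1,2.5,0,0,-4,0],[0,-0.5,3.6,0,0,-3,0],[0,0,3.7,0,0,0,0],[-0.5,0,3.7,0,0,0,0],[-0.8,0,3.7,0,0,0,0],[-0.8,0,3.7,0,0,0,0],[-0.8,0,3.7,0,0,0,0],[-0.8,0,3.7,0,0,0,0],[-0.8,0,3.7,0,0,0,0]]]'; sed -i "s/ZO=.*/ZO=-.0007/; s/xy=(.5305,-.4101)/xy=(.5308,-.4083)/" place.py; python3 place.py 17.5 .080 -.001 .20 83
```

```text
clock: 23.47
tool_pos: [0.5078, -0.3934, 0.2699]
orientation: [-90.0, 1.9, -178.8]
force: [0.7, 1.0, -0.8]
opening: 0.0507
[ 0.5309 -0.4017  0.2624]
(array([-2.27,  0.83,  0.88]), array([-13.38,  97.63, -14.32])) [-20.8  15.3  -0.8  -0.8 -72.2 112.3]
```

```bash
python3 -m pendant '[[[-0.8,-0.3,0.3,0,0,0,0],[-0.8,0,0.3,0,0,0,0],[0,0,0,-0.89,6.5,-0.95,0],[0,0,0,-0.89,6.5,-0.95,0],[0,0,0,-0.89,6.5,-0.95,0],[0,0,0,-0.89,6.5,-0.95,0],[0,0,0,-0.89,6.5,-0.95,0],[0,0,0,-0.89,6.5,-0.95,0],[0,0,0,-0.89,6.5,-0.95,0],[0,0,0,-0.89,6.5,-0.95,0],[0,0,0,-0.89,6.5,-0.95,0],[0,0,0,-0.89,6.5,-0.95,0]]]'; python3 -m pendant '[[[0,0,0,-0.89,6.5,-0.95,0],[0,0,0,-0.89,6.5,-0.95,0],[0,0,0,-0.89,6.5,-0.95,0],[0,0,0,-0.89,6.5,-0.95,0],[0,0,0,-0.89,6.5,-0.95,0],[0,0,0,0,0,0,0],[0,0,0,0,0,0,0],[0,0,0,0,0,0,0]]]'; python3 place.py 17.5 .080 -.001 .20 83;python3 fith2.py o .080 17.5 190 315
```

```text
clock: 24.47
tool_pos: [0.5247, -0.3957, 0.2744]
orientation: [-94.0, -11.4, 116.3]
force: [-0.8, -0.2, -1.2]
opening: 0.0506
clock: 25.13
tool_pos: [0.5245, -0.3963, 0.2752]
orientation: [-90.2, -17.4, 83.5]
force: [-0.1, 0.1, -0.8]
opening: 0.0507
[ 0.5309 -0.4017  0.2624]
(array([-0.83,  1.08, -0.69]), array([ 0.07,  0.47, -0.08])) [-30.1  23.9  16.4 -16.  -89.5  24.7]
[ 1.600e-03  8.050e-02  1.668e-01 -1.300e-03  1.000e-04] 0.0088 0.0657
```

View pics/fhz.png

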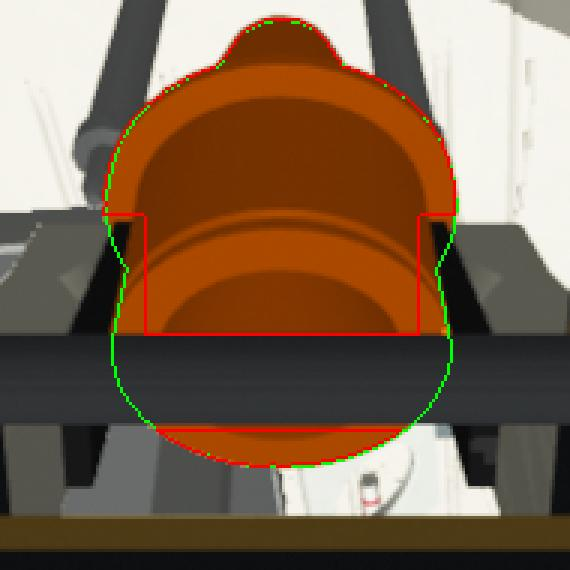

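View pics/wh.png

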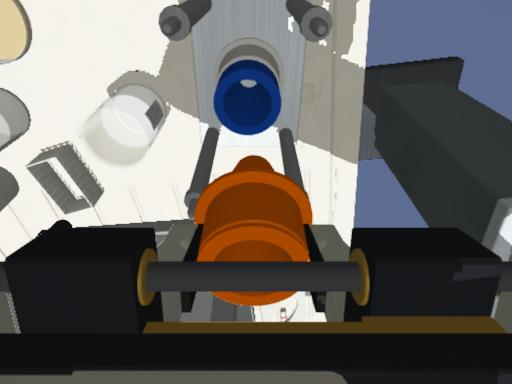

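```bash
sed -i "s/ZO=.*/ZO=-.0013/" place.py; python3 place.py 16.7 .0805 .0016 .20 83;python3 place.py 16.7 .0805 .0016 .125 83
```

```text
[ 0.53   -0.4043  0.262 ]
(array([-1.1 ,  1.04, -0.62]), array([0.08, 0.45, 0.73])) [-30.1  23.9  16.4 -16.  -89.5  24.6]
[ 0.53   -0.4043  0.187 ]
(array([-3.35,  8.2 , -0.59]), array([0.08, 0.45, 0.73])) [-30.1  23.9  16.4 -16.  -89.5  24.6]
```

```bash
python3 -m pendant '[[[-0.5,0.2,-0.3,0.1,0.2,0.35,0],[-0.5,0.6,-0.3,0,0.2,0.35,0],[-0.7,2.2,0,0,0,0,0],[-0.8,2.6,0,0,0,0,0],[-0.8,2.5,0,0,0,0,0],[0,0,0,0,0,0,0],[0,0,0,0,0,0,0],[0,0,0,0,0,0,0]]]'; python3 place.py 16.7 .0805 .0016 .125 83;python3 place.py 16.7 .0805 .0016 .072 83; python3 fith2.py o .080 17.5 190 315;  python3 -c "
from h import *
s=snap('wrist','w13'); np.savez('w13.npz',R=s['R'],t=s['t'],K=s['K'])"
```

```text
clock: 25.85
tool_pos: [0.5301, -0.4063, 0.1896]
orientation: [-90.0, -16.7, 82.9]
force: [-0.1, 0.4, -0.9]
opening: 0.0506
[ 0.53   -0.4043  0.187 ]
(array([0.11, 0.3 , 0.03]), array([ 0.07, -0.09, -0.03])) [-30.2  27.2  10.6 -15.5 -80.4  26.6]
[ 0.53   -0.4043  0.134 ]
(array([-1.41,  5.38,  0.04]), array([ 0.07, -0.09, -0.03])) [-30.2  27.2  10.6 -15.5 -80.4  26.6]
[ 0.0016  0.0802  0.1701 -0.0011  0.0011] 0.0088 0.0635
```

View pics/w13.png

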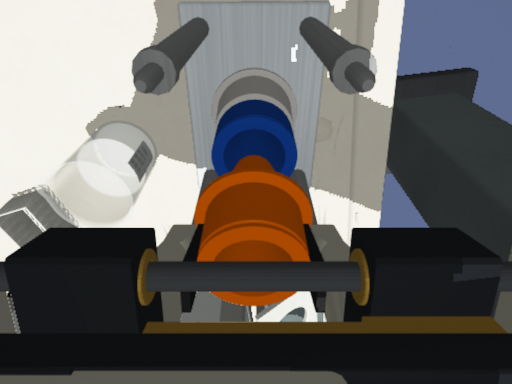

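```bash
python3 -m pendant '[[[0.11,0.3,0.03,0.1,-0.1,0,0],[-0.4,1.3,0,0,0,0,0],[-0.4,1.3,0,0,0,0,0],[-0.4,1.3,0,0,0,0,0],[-0.2,0.8,0,0,0,0,0],[-0.1,0.3,0,0,0,0,0],[0,0,0,0,0,0,0],[0,0,0,0,0,0,0],[0,0,0,0,0,0,0]]]'; python3 place.py 16.9 .0803 .0016 .072 83; python3 place.py 16.9 .0803 .0016 .064 83
```

```text
clock: 26.7
tool_pos: [0.5295, -0.4038, 0.1341]
orientation: [-89.9, -16.7, 83.0]
force: [-0.9, -0.5, -1.0]
opening: 0.0506
[ 0.53   -0.4042  0.1338]
(array([-0.04,  0.02, -0.06]), array([-0.05, -0.03, -0.16])) [-30.1  29.4   6.8 -15.9 -74.8  28.2]
[ 0.53   -0.4042  0.1258]
(array([-0.27,  0.78, -0.06]), array([-0.05, -0.03, -0.16])) [-30.1  29.4   6.8 -15.9 -74.8  28.2]
```

```bash
python3 -m pendant '[[[-0.06,0.14,-0.05,0,0,0,0],[-0.04,0.14,0,0,0,0,0],[0,0,0,0,0,0,0],[0,0,0,0,0,0,0]]]'; python3 -m pendant '[[[-0.04,0.14,0,0,0,0,0],[-0.02,0.07,0,0,0,0,0],[0,0,0,0,0,0,0],[0,0,0,0,0,0,0]]]';  python3 place.py 16.9 .0803 .0016 .064 83
```

```text
clock: 27.03
tool_pos: [0.5298, -0.4038, 0.1308]
orientation: [-89.9, -16.8, 83.0]
force: [0.1, 0.1, -0.7]
opening: 0.0507
clock: 27.37
tool_pos: [0.5298, -0.4037, 0.1284]
orientation: [-89.9, -16.8, 83.0]
force: [0.6, 0.3, -0.6]
opening: 0.0506
[ 0.53   -0.4042  0.1258]
(array([-0.12,  0.23, -0.03]), array([-0.08, -0.04, -0.14])) [-30.   29.7   6.6 -16.  -74.2  28.4]
```

```bash
python3 -m pendant '[[[-0.05,0.1,-0.02,0,0,0,0],[0,0,0,0,0,0,0],[0,0,0,0,0,0,0]]]'; python3 -m pendant '[[[-0.03,0.08,0,0,0,0,0],[0,0,0,0,0,0,0],[0,0,0,0,0,0,0]]]';  python3 -m pendant '[[[-0.03,0.07,0,0,0,0,0],[0,0,0,0,0,0,0],[0,0,0,0,0,0,0]]]'; python3 place.py 16.9 .0803 .0016 .064 83
```

```text
clock: 27.62
tool_pos: [0.53, -0.404, 0.1274]
orientation: [-89.9, -16.8, 83.0]
force: [-0.0, -0.3, 0.2]
opening: 0.0503
clock: 27.87
tool_pos: [0.5299, -0.404, 0.1265]
orientation: [-89.9, -16.8, 83.0]
force: [-0.5, -0.5, -0.7]
opening: 0.051
clock: 28.12
tool_pos: [0.53, -0.4041, 0.1258]
orientation: [-89.9, -16.8, 83.0]
force: [0.3, 0.5, -0.4]
opening: 0.0504
[ 0.53   -0.4042  0.1258]
(array([-0.01, -0.01, -0.  ]), array([-0.06, -0.04, -0.14])) [-30.1  29.9   6.5 -16.  -74.   28.5]
```

```bash
python3 -m pendant '[[[-0.02,0.07,0,0,0,0,0],[0,0,0,0,0,0,0],[0,0,0,0,0,0,0]]]'; python3 -m pendant '[[[-0.02,0.07,0,0,0,0,0],[0,0,0,0,0,0,0],[0,0,0,0,0,0,0]]]'
```

```text
clock: 28.37
tool_pos: [0.5301, -0.4041, 0.1251]
orientation: [-89.9, -16.8, 83.0]
force: [-0.3, -0.3, -0.8]
opening: 0.0505
clock: 28.62
tool_pos: [0.5302, -0.4043, 0.1247]
orientation: [-90.0, -16.7, 83.0]
force: [0.6, -0.5, 1.9]
opening: 0.0504
```

```bash
python3 -m pendant '[[[0.01,-0.03,0,0,0,0,0],[0,0,0,0,0,0,0.7],[0,0,0,0,0,0,0.9],[0,0,0,0,0,0,1],[0,0,0,0,0,0,1],[0,0,0,0,0,0,1],[0,0,0,0,0,0,1]]]'; python3 -m pendant '[[[0.3,-0.95,0,0,0,0,1],[0.6,-1.9,0,0,0,0,1],[0.9,-2.9,0,0,0,0,1],[0.9,-2.9,0,0,0,0,1],[0.6,-2.2,0,0,0,0,1],[0,0,0,0,0,0,1],[0,0,0,0,0,0,1],[0,0,0,0,0,0,1]]]'; python3 -c "
from h import *
s=snap('wrist','w14'); np.savez('w14.npz',R=s['R'],t=s['t'],K=s['K'])"; python3 fitn.py w14 o .064
```

```text
clock: 29.2
tool_pos: [0.53, -0.4041, 0.1247]
orientation: [-89.9, -16.8, 83.0]
force: [-0.2, 0.6, 0.1]
opening: 0.0841
clock: 29.87
tool_pos: [0.53, -0.4035, 0.2383]
orientation: [-89.9, -16.8, 83.0]
force: [0.9, 0.7, -1.4]
opening: 0.0875
[ 0.531  -0.408   0.0605] 0.0146 0.0338
[ 0.5313 -0.4078  0.0603  0.0011 -0.0031] 0.0143 0.0338
```

View pics/w14.png

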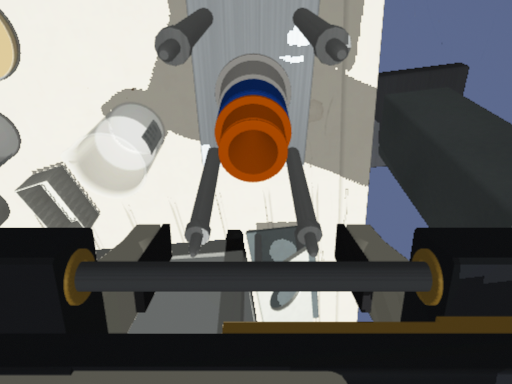

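```bash
python3 -c "
from h import *
print(go([.45,.25,.28],Rm([-90,0,180])))"
```

```text
(array([62.37, 14.43, 15.92]), array([ 14.12, -96.27,  12.69]))
```

```bash
python3 -m pendant '[[[0,-0.5,0,1,-6.88,0.9,1],[0,-0.5,0,1,-6.88,0.9,1],[0,-0.5,0,1,-6.88,0.9,1],[0,-0.5,0,1,-6.88,0.9,1],[0,-0.5,0,1,-6.88,0.9,1],[0,-0.5,0,1,-6.88,0.9,1],[0,-0.5,0,1,-6.88,0.9,1],[0,0,0,1,-6.88,0.9,1],[0,0,0,1,-6.88,0.9,1],[0,0,0,1,-6.88,0.9,1],[0,0,0,1,-6.88,0.9,1],[0,0,0,1,-6.88,0.9,1]]]'; python3 -m pendant '[[[0.5,0,-2,1,-6.88,0.9,1],[1,0,-3.5,1,-6.88,0.9,1],[1.5,0,-3.8,0,0,0,1],[1.5,0,-3.8,0,0,0,1],[1.5,0,-3.8,0,0,0,1],[1,0,-4,0,0,0,1],[0,0,-4.1,0,0,0,1],[0,0,-4.1,0,0,0,1],[0,0,-4.1,0,0,0,1],[0,0,-4.1,0,0,0,1],[0,0,-4.1,0,0,0,1],[0,0,-4.1,0,0,0,1]]]'; python3 -c "
from h import *
print(go([.44,.34,.26],Rm([-90,0,180])))"
```

```text
clock: 30.92
tool_pos: [0.5302, -0.4117, 0.2705]
orientation: [-91.8, -2.1, 166.7]
force: [0.4, -0.8, 0.1]
opening: 0.0879
clock: 31.92
tool_pos: [0.4684, 0.0462, 0.2735]
orientation: [-90.0, 0.0, -180.0]
force: [1.6, -0.4, 0.8]
opening: 0.0878
(array([  2.82,   1.37, -29.38]), array([ 0.05,  0.04, -0.02]))
```

```bash
python3 -m pendant '[[[0.5,0.1,-3.7,0,0,0,1],[0.5,0.1,-3.7,0,0,0,1],[0.5,0.1,-3.7,0,0,0,1],[0.5,0.1,-3.7,0,0,0,1],[0.5,0.1,-3.7,0,0,0,1],[0.5,0.1,-3.7,0,0,0,1],[0.2,0.1,-3.7,0,0,0,1],[0,0,-2.5,0,0,0,1],[0,0,0,0,0,0,1],[0,0,0,0,0,0,1],[0,0,0,0,0,0,1]]]'; python3 -c "
from h import *
print(pose()[0])
s=snap('wrist','w15'); np.savez('w15.npz',R=s['R'],t=s['t'],K=s['K']);print(pose()[0])
im=cv2.imread('pics/w15.png');cv2.imwrite('pics/w15z.png',cv2.resize(im[20:190,150:366],None,fx=3.5,fy=3.5,interpolation=cv2.INTER_CUBIC))"
```

```text
clock: 32.83
tool_pos: [0.4368, 0.3279, 0.2664]
orientation: [-90.0, 0.0, -179.9]
force: [0.0, 0.1, -0.0]
opening: 0.0877
[0.43681837 0.32794993 0.26635944]
[0.43700444 0.32761135 0.26674122]
```

View pics/w15z.png

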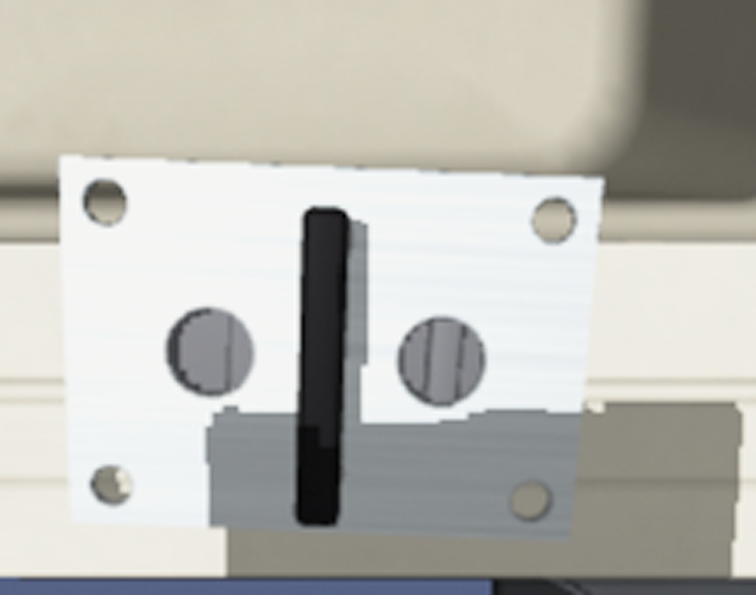

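```bash
cat > fitcov.py <<'E'
from h import *
d=np.load('w15.npz'); s={k:d[k] for k in 'RtK'}
z=lambda u:(np.array(u,float)+.5)/3.5-.5+[150,20]
loc=np.array([[.048,.075,.006],[.048,-.075,.006],[-.048,.075,.006],[-.048,-.075,.006]])
obs=z([(105,202),(554,220),(111.5,485),(530,500)])
def f(v): return (proj(s,loc@Rm([0,0,v[2]*100]).T+[v[0],v[1],.02])-obs).ravel()
r=least_squares(f,[.475,.34,0]); print(r.x,r.fun.round(1))
hs=unproj(s,z([(325.5,209),(318.5,523)]),.078); print(hs,np.degrees(np.arctan2(hs[0,1]-hs[1,1],hs[0,0]-hs[1,0])), hs.mean(0))
E
python3 fitcov.py
```

```text
[ 0.47815221  0.34138639 -0.02198584] [-0.1 -0.1 -0.  -0.  -0.  -0.   0.2  0.2]
[[0.52519028 0.33944639 0.078     ]
 [0.4316136  0.34247894 0.078     ]] -1.8561408914562605 [0.47840194 0.34096267 0.078     ]
```

```bash
python3 -c "
from h import *
print(go([.478,.3413,.0525],Rm([-90,0,177.8])))"; python3 -m pendant '[[[-1.3,1.5,-0.4,0,1.1,0,1],[-1.4,3,-0.5,0,1.1,0,1],[-1.4,3.5,-0.4,0,0,0,1],[0,3.5,0,0,0,0,1],[0,3.5,0,0,0,0,1],[0,0,0,0,0,0,1],[0,0,0,0,0,0,1],[0,0,0,0,0,0,1]]]';python3 -c "
from h import *
print(go([.478,.3413,.0525],Rm([-90,0,177.8])))
snap('wrist','w16')"
```

```text
(array([-4.09, 21.43, -1.37]), array([-0.  ,  2.22, -0.04]))
clock: 33.55
tool_pos: [0.4798, 0.3411, 0.1197]
orientation: [-90.2, 0.2, 177.8]
force: [0.5, 0.1, 0.3]
opening: 0.0876
(array([0.2 , 6.72, 0.01]), array([ 0.15,  0.04, -0.2 ]))
```

View pics/w16.png

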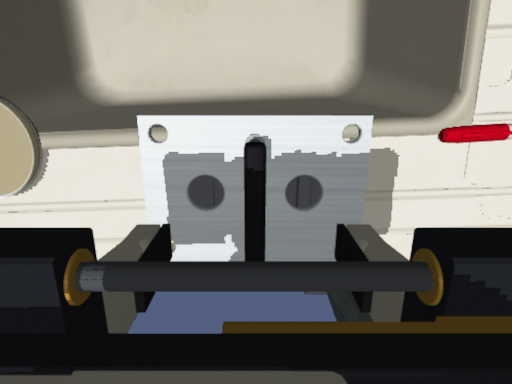

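```bash
python3 -m pendant '[[[0.2,2.2,0,0.15,0,-0.2,1],[0,2.5,0,0,0,0,1],[0,1.6,0,0,0,0,1],[0,0.4,0,0,0,0,1],[0,0,0,0,0,0,1],[0,0,0,0,0,0,1]]]';python3 -m pendant '[[[0,0,0,0,0,0,0.5],[0,0,0,0,0,0,0.2],[0,0,0,0,0,0,0],[0,0,0,0,0,0,0],[0,0,0,0,0,0,0],[0,0,0,0,0,0,0],[0,0,0,0,0,0,0]]]'; python3 -c "
from h import *
print(go([.478,.3413,.0525],Rm([-90,0,177.8])))"
```

```text
clock: 34.1
tool_pos: [0.4776, 0.342, 0.0526]
orientation: [-90.0, 0.0, 177.9]
force: [0.0, -0.1, -0.3]
opening: 0.0881
clock: 34.68
tool_pos: [0.4766, 0.3409, 0.0505]
orientation: [-89.9, -0.1, 177.8]
force: [1.2, 0.2, 0.2]
opening: 0.0461
(array([-0.13, -0.2 , -0.04]), array([-0.08,  0.04,  0.12]))
```

```bash
python3 -m pendant '[[[0,-0.1,0,0,0,0,0],[0,0,0,0,0,0,0],[0,0,0,0,0,0,0],[0,0,0,0,0,0,0],[0,0,0,0,0,0,0]]]'; python3 -m pendant '[[[0,0,0,0,0,0,0],[0,0,0,0,0,0,0],[0,0,0,0,0,0,0]]]'
```

```text
clock: 35.1
tool_pos: [0.4766, 0.3408, 0.0515]
orientation: [-89.9, -0.1, 177.8]
force: [0.5, 0.1, 1.3]
opening: 0.0137
clock: 35.35
tool_pos: [0.4766, 0.3408, 0.0514]
orientation: [-89.9, -0.1, 177.8]
force: [-0.1, -1.0, -0.7]
opening: 0.0134
```

```bash
python3 -m pendant '[[[0,-0.5,0,0,0,0,0],[0,-1.5,0,0,0,0,0],[0,-2.5,0,0,0,0,0],[0,-3.5,0,0,0,0,0],[0.3,-3.5,0.5,0,0,0,0],[0.5,-3.5,1.5,0,0,0,0],[0.5,-3,2.5,0,0,0,0],[0.5,-1.5,3.5,0,0,0,0],[0.3,0,3.7,0,0,0,0],[0,0,3.7,0,0,0,0],[0,0,3.7,0,0,0,0],[0,0,3.7,0,0,0,0]]]'; python3 -c "
from h import *
snap('wrist','w17')"
```

```text
clock: 36.35
tool_pos: [0.4463, 0.1125, 0.2469]
orientation: [-90.0, -0.1, 177.9]
force: [1.3, 1.1, -2.9]
opening: 0.0142
```

View pics/w17.png

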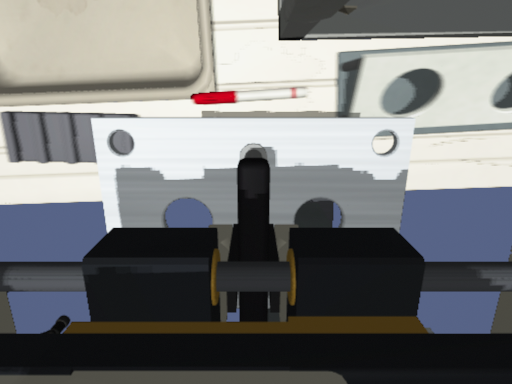

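```bash
python3 -m pendant '[[[0,0,4,0,0,0,0],[0,0,4,0,0,0,0],[0,0,4,0,0,0,0],[0,0,4,0,0,0,0],[0,0,4,0,0,0,0],[0,0,4,0,0,0,0],[0,0,4,0,0,0,0],[0,0,4,0,0,0,0],[0,0,4,0,0,0,0],[0,0,4,0,0,0,0],[0,0,3.5,0,0,0,0],[0,0,3,0,0,0,0]]]'; python3 -m pendant '[[[0,0,0.5,0,1,0,0],[0,0,0,0,1,0,0],[0,0,0,0,1,0,0],[0,0,0,0,1,0,0],[0,0,0,0,0.8,0,0],[0,0,0,0,0,0,0]]]'; python3 -c "
from h import *
s=snap('wrist','w18'); np.savez('w18.npz',R=s['R'],t=s['t'],K=s['K']);print(pose()[0]); print(ctrl.get_obs()['joint_pos'].round(1))"
```

```text
clock: 37.4
tool_pos: [0.429, -0.3527, 0.247]
orientation: [-90.0, -0.2, 177.8]
force: [-0.2, 0.6, -3.2]
opening: 0.0137
clock: 37.9
tool_pos: [0.43, -0.3546, 0.2478]
orientation: [-89.9, -0.1, 173.1]
force: [-0.4, 0.6, -4.4]
opening: 0.0137
[ 0.43001879 -0.35468248  0.24781095]
[-1.930e+01  8.700e+00 -1.250e+01  1.000e-01 -6.880e+01  1.024e+02]
```

View pics/w18.png

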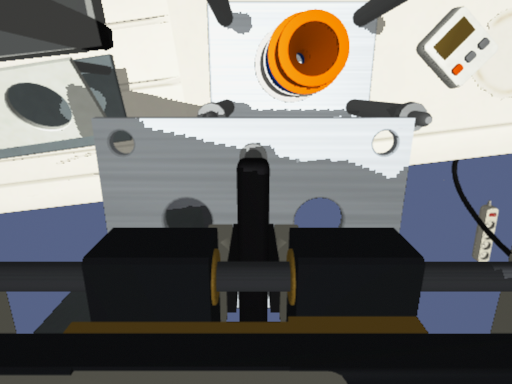

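```bash
python3 - <<'E'
from h import *
d=np.load('w18.npz')
s=snap('wrist'); M=np.array(s['mount']); K=s['K']
# detect holes ellipses by threshold around guesses in w18
im=cv2.cvtColor(cv2.imread('pics/w18.png'),cv2.COLOR_BGR2GRAY)
cv2.imwrite('pics/w18z.png',cv2.resize(cv2.imread('pics/w18.png')[100:180,90:420],None,fx=2.4,fy=2.4,interpolation=cv2.INTER_CUBIC))
for uv in [(121.5,142.5),(384.5,142)]:
    r=M[:3,:3]@np.linalg.inv(K)@[*uv,1]; k=(.0255-M[1,3])/r[1]; print((M[:3,3]+k*r).round(4))
print(go([.5297,-.409,.247],Rm([-90,0,173])))
E
```

```text
[-0.0495  0.0255 -0.0761]
[-0.0496  0.0255  0.0735]
(array([-10.54,   0.07,   4.19]), array([-0.08,  0.12,  0.07]))
```

View pics/w18z.png

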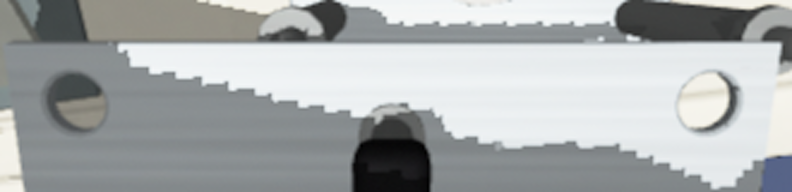

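```bash
python3 -m pendant '[[[-2,0,1,0,0,0,0],[-3,0,1.1,0,0,0,0],[-3,0.5,1.1,0,0.1,0,0],[-2.0,1.0,1,0,0,0,0],[-0.4,0.5,0,0,0,0,0],[0,0,0,0,0,0,0],[0,0,0,0,0,0,0],[0,0,0,0,0,0,0]]]'; python3 -c "
from h import *
s=snap('wrist','w19'); np.savez('w19.npz',R=s['R'],t=s['t'],K=s['K']);print(pose()[0]); print(ctrl.get_obs()['joint_pos'].round(1))
cv2.imwrite('pics/w19z.png',cv2.resize(cv2.imread('pics/w19.png')[90:190,90:420],None,fx=2.4,fy=2.4,interpolation=cv2.INTER_CUBIC))
snap('side','s19'); cv2.imwrite('pics/s19z.png',cv2.resize(cv2.imread('pics/s19.png')[90:210,230:330],None,fx=5,fy=5,interpolation=cv2.INTER_CUBIC))"
```

```text
clock: 38.67
tool_pos: [0.5274, -0.4095, 0.228]
orientation: [-89.9, -0.1, 173.0]
force: [0.1, 0.3, -3.4]
opening: 0.014
[ 0.52746313 -0.409591    0.22843073]
[-2.11e+01  1.98e+01 -2.00e-01  1.00e-01 -7.00e+01  1.04e+02]
```

View pics/w19z.png

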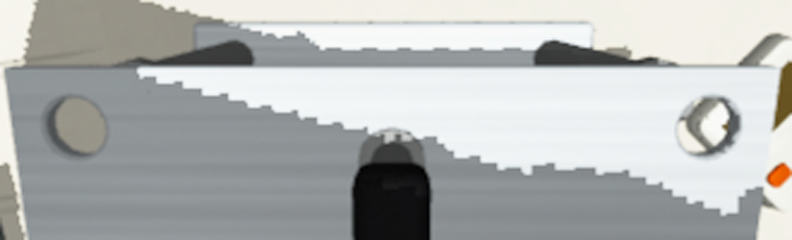

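View pics/w19.png

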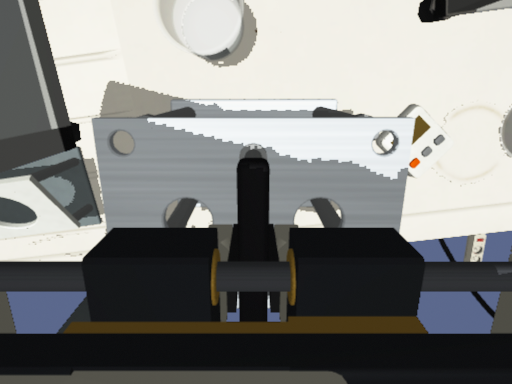

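View pics/s19z.png

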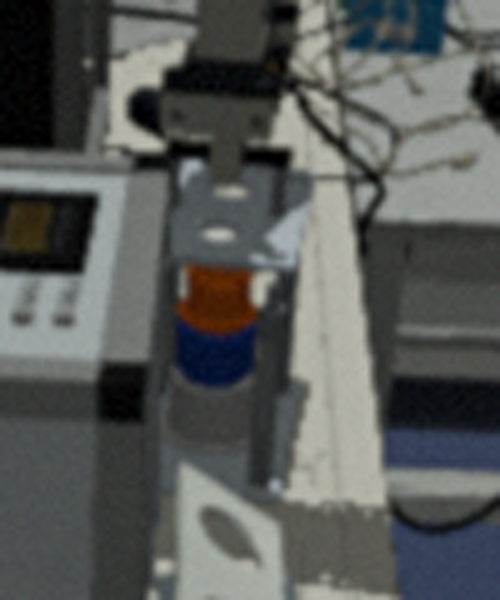

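```bash
python3 -m pendant '[[[0,0.5,0,0,0,0,0],[0,0.5,0,0,0,0,0],[0,0,0,0,0,0,0],[0,0,0,0,0,0,0],[0,0,0,0,0,0,0]]]'; python3 -c "
from h import *
s=snap('wrist','w20'); np.savez('w20.npz',R=s['R'],t=s['t'],K=s['K']);print(pose()[0])
a=cv2.imread('pics/w20.png'); f=lambda u,v:cv2.resize(a[v-20:v+20,u-25:u+25],None,fx=8,fy=8,interpolation=cv2.INTER_CUBIC)
cv2.imwrite('pics/w20z.png',np.hstack([f(123,142),f(385,142)]))
"
```

```text
clock: 39.18
tool_pos: [0.5277, -0.41, 0.2174]
orientation: [-89.9, -0.1, 172.9]
force: [0.1, 0.1, -3.4]
opening: 0.0136
[ 0.52778098 -0.4100129   0.2174236 ]
```

View pics/w20z.png

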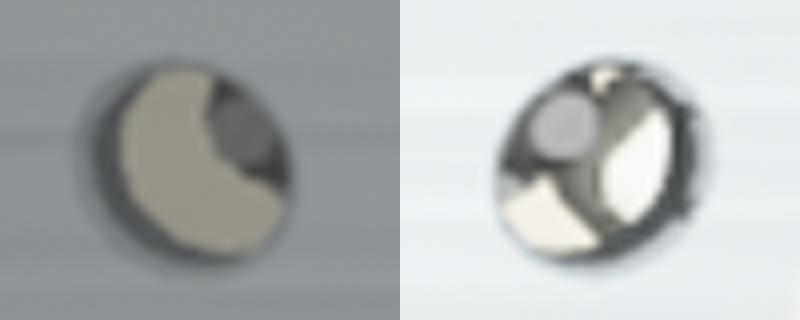

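```bash
cat > pins.py <<'E'
from h import *
import sys,json
def rel(zt,holes,tips,ptip=.182,cov=.0315):
    s=snap('wrist'); M=np.array(s['mount']); K=s['K']
    def un(uv,y):
        r=M[:3,:3]@np.linalg.inv(K)@[*uv,1]; return M[:3,3]+(y-M[1,3])/r[1]*r
    for h,t in zip(holes,tips):
        H=un(h,cov-.006); P=un(t,zt-ptip); print('hole',(H*1000).round(1),'pin',(P*1000).round(1),'pin-hole mm x,z',((P-H)*1000).round(1)[[0,2]])
E
python3 - <<'E'
from pins import *
g=lambda u,v,x,y:((x+.5)/8-.5+u-25,(y+.5)/8-.5+v-20)
rel(.2174,[g(123,142,190,165),g(385,142,205,160)],[g(123,142,243,130),g(385,142,165,127)])
E
```

```text
hole [-49.6  25.5 -76.2] pin [-50.7  35.4 -76. ] pin-hole mm x,z [-1.1  0.2]
hole [-49.8  25.5  73.9] pin [-50.8  35.4  74.6] pin-hole mm x,z [-0.9  0.8]
```

```bash
python3 -m pendant '[[[-0.1,0,0.05,0,0,0,0],[0,0,0,0,0,0,0],[0,0.3,0,0,0,0,0],[0,0.3,0,0,0,0,0],[0,0.2,0,0,0,0,0],[0,0,0,0,0,0,0],[0,0,0,0,0,0,0]]]'; python3 -c "
from h import *
s=snap('wrist','w21'); print(pose()[0])
a=cv2.imread('pics/w21.png'); f=lambda u,v:cv2.resize(a[v-20:v+20,u-25:u+25],None,fx=8,fy=8,interpolation=cv2.INTER_CUBIC)
cv2.imwrite('pics/w21z.png',np.hstack([f(123,142),f(385,142)]))
"
```

```text
clock: 39.87
tool_pos: [0.5286, -0.4105, 0.209]
orientation: [-89.9, -0.1, 172.9]
force: [0.1, 0.5, -3.3]
opening: 0.0136
[ 0.52865427 -0.41057656  0.20922513]
```

View pics/w21z.png

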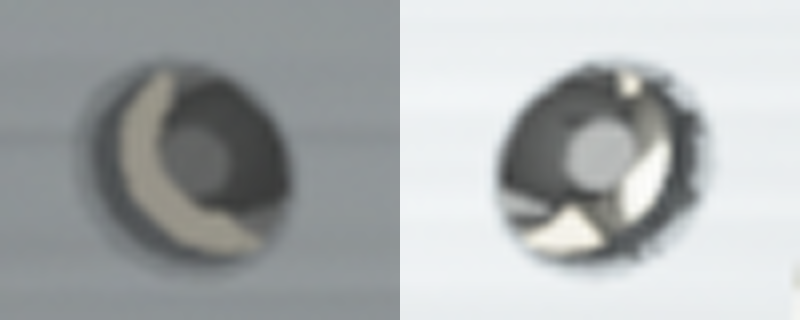

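```bash
python3 -m pendant '[[[0,0.3,0,0,0,0,0],[0,0.4,0,0,0,0,0],[0,0.4,0,0,0,0,0],[0,0.3,0,0,0,0,0],[0,0.1,0,0,0,0,0],[0,0,0,0,0,0,0],[0,0,0,0,0,0,0]]]'; python3 -m pendant '[[[0,0.1,0,0,0,0,0],[0,0,0,0,0,0,0],[0,0,0,0,0,0,0]]]'
```

```text
clock: 40.5
tool_pos: [0.5287, -0.4106, 0.1943]
orientation: [-89.9, -0.1, 172.9]
force: [-0.6, -0.2, -2.7]
opening: 0.0137
clock: 40.75
tool_pos: [0.5287, -0.4106, 0.1934]
orientation: [-89.9, -0.1, 172.9]
force: [0.3, 0.4, -3.9]
opening: 0.0133
```

```bash
python3 -m pendant '[[[0,0.08,0,0,0,0,0],[0,0,0,0,0,0,0],[0,0,0,0,0,0,0]]]'; python3 -m pendant '[[[0,0.08,0,0,0,0,0],[0,0,0,0,0,0,0],[0,0,0,0,0,0,0]]]'; python3 -m pendant '[[[0,0.06,0,0,0,0,0],[0,0,0,0,0,0,0],[0,0,0,0,0,0,0]]]'
```

```text
clock: 41.0
tool_pos: [0.5287, -0.4106, 0.1925]
orientation: [-89.9, -0.1, 172.9]
force: [0.4, 0.2, -3.4]
opening: 0.0136
clock: 41.25
tool_pos: [0.5287, -0.4106, 0.1918]
orientation: [-89.9, -0.1, 172.9]
force: [-0.1, -0.1, -4.2]
opening: 0.0134
clock: 41.5
tool_pos: [0.5288, -0.4107, 0.1916]
orientation: [-89.9, -0.1, 172.9]
force: [-1.5, 0.9, 1.3]
opening: 0.0137
```

```bash
python3 -m pendant '[[[0,0,0,0,0,0,0.3],[0,0,0,0,0,0,0.5],[0,0,0,0,0,0,0.6],[0,0,0,0,0,0,0.6],[0,0,0,0,0,0,0.6],[0,0,0,0,0,0,0.6]]]'; python3 -m pendant '[[[0,-0.5,0,0,0,0,0.6],[0,-1.5,0,0,0,0,0.6],[0,-3,0,0,0,0,0.6],[0,-3,0,0,0,0,0.6],[1,-3,0,0,0,0,0.6],[3,-1,0,0,0,0,0.6],[3,0,0,0,0,0,0.6],[3,0,0,0,0,0,0.6],[0,0,0,0,0,0,0.6],[0,0,0,0,0,0,0.6]]]'; python3 -c "
from h import *
s=snap('wrist','w22'); np.savez('w22.npz',R=s['R'],t=s['t'],K=s['K'])
snap('side','s22'); cv2.imwrite('pics/s22z.png',cv2.resize(cv2.imread('pics/s22.png')[90:210,230:330],None,fx=5,fy=5,interpolation=cv2.INTER_CUBIC))
snap('top','t22')"
```

```text
clock: 42.0
tool_pos: [0.5287, -0.4106, 0.1911]
orientation: [-89.9, -0.1, 172.9]
force: [0.3, 0.8, -0.2]
opening: 0.0481
clock: 42.83
tool_pos: [0.4285, -0.3982, 0.313]
orientation: [-89.9, 0.0, 172.9]
force: [0.4, -0.3, -0.0]
opening: 0.0523
```

View pics/w22.png

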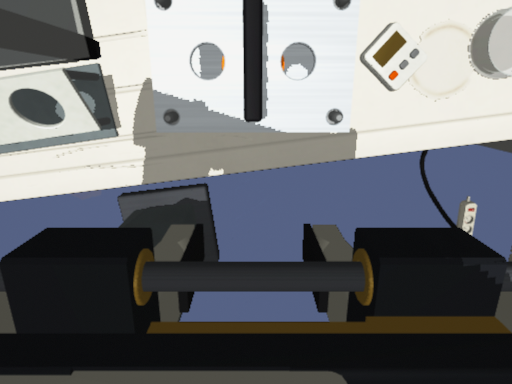

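View pics/s22z.png

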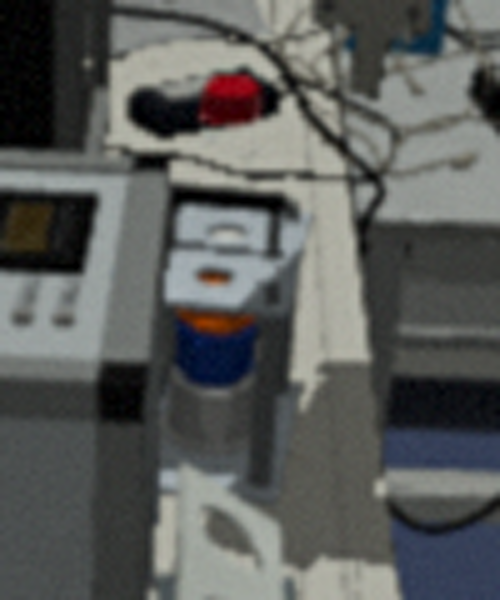

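View pics/t22.png

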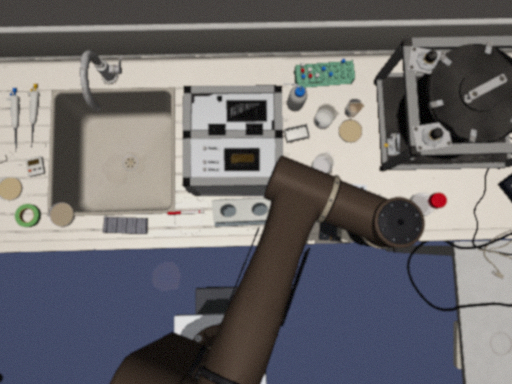

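```bash
python3 -m pendant '[[[-2.5,-2,0,0,0,0,0.6],[-2.5,-2,0,0,0,0,0.6],[0,0,0,0,0,0,0.6],[0,0,0,0,0,0,0.6],[0,0,0,0,0,0,0.6]]]'; python3 -c "
from h import *
s=snap('wrist','w23'); np.savez('w23.npz',R=s['R'],t=s['t'],K=s['K'])
cv2.imwrite('pics/w23z.png',cv2.resize(cv2.imread('pics/w23.png')[20:190,140:366],None,fx=3.5,fy=3.5,interpolation=cv2.INTER_CUBIC))"
```

```text
clock: 43.4
tool_pos: [0.4798, -0.4039, 0.3498]
orientation: [-90.0, -0.2, 173.0]
force: [0.1, 0.0, -0.3]
opening: 0.0526
```

View pics/w23z.png

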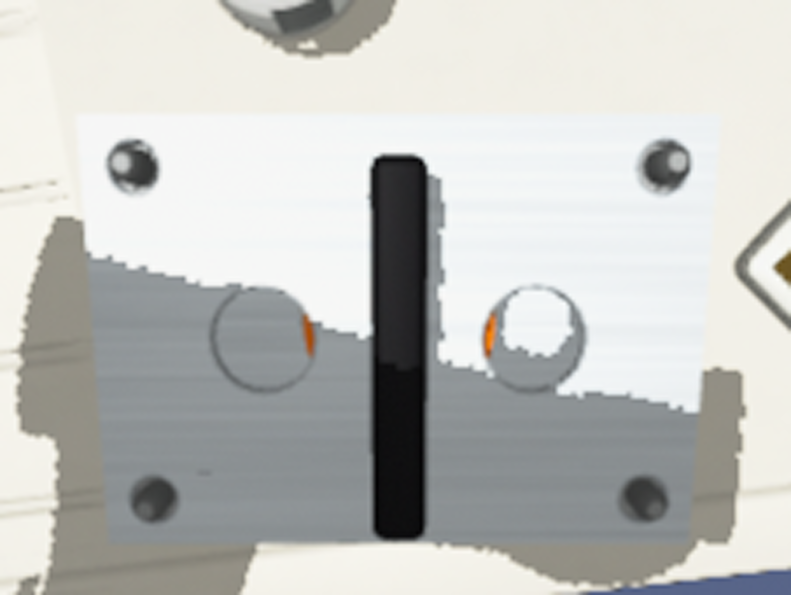

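```bash
python3 - <<'E'
from h import *
d=np.load('w23.npz'); s={k:d[k] for k in 'RtK'}
z=lambda u:(np.array(u,float)+.5)/3.5-.5+[140,20]
loc=np.array([[.048,.075,0],[.048,-.075,0],[-.048,.075,0],[-.048,-.075,0]])
obs=z([(134,166),(664,166),(153,499),(644,498)])
def f(v): return (proj(s,loc@Rm([v[4]*100,v[5]*100,v[2]*100]).T+[v[0],v[1],v[3]])-obs).ravel()
r=least_squares(f,[.53,-.41,-.07,.166,0,0]); print(r.x.round(4),r.fun.round(2))
s=snap('side')
for n in ['marker']:
    for q in silhouettes(s,n)[:1]: ys,xs=np.nonzero(q['mask']); print(n,round(q['confidence'],2),xs.mean().round(1),ys.mean().round(1))
s=snap('wrist')
for n in ['timer','beaker']:
    for q in silhouettes(s,n)[:1]: ys,xs=np.nonzero(q['mask']); print(n,round(q['confidence'],2),unproj(s,(xs.mean(),ys.mean()),.02).round(3))
E
```

```text
[ 0.5305 -0.4098 -0.0708  0.1669  0.0037  0.0109] [-0.02 -0.14 -0.09 -0.06  0.16  0.07 -0.04  0.13]
marker 0.51 275.1 219.6
timer 0.61 [[ 0.525 -0.593  0.02 ]]
beaker 0.93 [[ 0.661 -0.378  0.02 ]]
```

```bash
python3 -c "
from h import *
print(ctrl.get_obs()['clock']); print(ctrl.close_job())"
```

```text
43.7
the job is handed in; nothing more can be done
None
```

The job is done and handed in at 43.7 s of the 72 s. The blue sleeve is nested in the white receiver, the orange in the blue, and the cover lies on the four posts. Everything is released and the arm is clear.

- **Sleeves:** I lowered each cone in steps of about 1 mm until it first carried load, with about 3 N of vertical push, and then opened the gripper. Blue brushed the bore lightly on the way down (about 2 N sideways), so I re-centred it. The camera fits after release show both upright to within about 1°.
- **Sleeve heights:** These two measurements disagree a little. The camera fits gave the sleeve origins at z of about 12 mm (blue) and 60 mm (orange). The wrist position at contact gave about 17 and 63 mm, against the nominal 18 and 64 mm. I trust the contact readings, because height from a single picture is weak.
- **Cover:** Pins show through all four holes in the last picture. The fit put the top face at 167 mm against 166 mm expected, with a tilt of 0.4° about x and 1.1° about y. I take that tilt to be picture noise, but I did not confirm it another way.
- **Bystanders:** The beaker and timer show in the last pictures about where they started. The network's last report for the marker, a weak one (0.51), was in the wrong place. In the top picture taken after the cover was released, the marker is still where it began.

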